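# Clamp an instrument case with the fold-out handwheel crank

### The job

Clamp the standing instrument case for packing: swing the handwheel's folded handle fully up, crank the wheel clockwise (seen from above) by it until the case is pushed against the fence and held firmly, the jaw's sprung plate pressed in about half way and never right down, then fold the handle flat again with the case still clamped. Work by the wheel and its handle only and leave the case, the jaw and the things around alone.

Things in the scene. Friction and masses are not known exactly. Their poses are not given: they have to be found in the camera images.
- wheel (a joint): turning of the handwheel in rad; grows CLOCKWISE seen from above and moves the jaw 10 mm per rad towards the case. A brake keeps it where it is left (with the plate pressed over 5 mm it gives back to that). At the handle, 65 mm from the axis, turning takes about 7 N while the jaw runs free, 1 to 2 N more while it shoves the case along, then 1.2 N more for each mm that the sprung plate is pressed in
- handle (a joint): folding of the handle in rad: 0 = folded flat over the wheel, pointing from its pivot to the wheel's middle; 1.57 = straight up; stop at 1.62. A stiff hinge (0.08 N m): it stays at any angle. Its hinge axis is level and square to the line from the hub to the pivot
- wheel_hub (a point): point on the vertical axis of the aluminium handwheel (170 mm across, 14 mm thick, level, on a blue gearbox 130 mm square), in the middle of its flat top face, 129 mm above the bench. Its axes turn with the wheel: z up, x from the hub towards the handle's pivot
- handle_pivot (a point): point on the handle's hinge axis, 65 mm from the wheel's axis and 26 mm above the wheel's top face, between two steel lugs (20 x 6 mm, 32 mm apart over their outsides, up to 9 mm above the pivot)
- handle_knob (a point): centre of the black ball knob, 26 mm across, at the end of the handle, 62 mm from the pivot. Knob and grip (a bar 16 mm across, from 20 mm off the pivot to the knob) turn freely about the handle's length. Folded, the knob lies near the wheel's axis with its underside 13 mm above the wheel's top face; upright, its centre is 88 mm above that face
- jaw: aluminium jaw block (150 x 30 x 90 mm) on two rails; origin at the lower edge of its front face, y axis along its travel to the case. Ahead of it stands its sprung rubber-faced plate (140 x 80 mm), the face 22 mm ahead of the origin when not pressed; it yields 11 mm in all against 8 N per mm: half way is about 5 mm or 40 N
- case: black instrument case, 230 mm wide, 80 mm thick (its y axis, towards the fence), 170 mm tall plus a carrying handle, about 0.9 kg, standing loose on the rails; origin in the middle of its underside. 5 to 25 mm behind it stands the fixed aluminium fence; that gap is not measured: the end of the case's travel must be felt on the crank
- bottle: green bottle, 60 mm across and 170 mm tall, a bystander; origin in the middle of its underside
- parts_tray: grey open tray, 140 x 100 x 45 mm, a bystander; origin in the middle of its underside
- screwdriver: screwdriver lying on the bench, a bystander; origin in its middle, on the bench
Not all that is in view belongs to the job. Of the things that look like the case, the largest one is meant.

How it is judged:
By the outcome, as a careful person would: the job done as asked, in the order asked, and still so for the second after the job is handed in, with the robot touching nothing.
It also fails if it takes over 72 s, if anything falls off the work surface, if the arm or the gripper's body presses on something with over 40 N, if the wrist force passes 120 N, or if a joint passes its speed limit or range.

### The arm

A 6-joint arm with a two-finger parallel gripper is mounted at the origin on the work surface. World frame = base frame: x ahead of the robot, y to its left, z up, the work surface at z = 0. Lengths are in m, angles in rad, forces in N, time in s.
With the tool pointing down it reaches from about 0.35 to 0.975 m from the base axis. Payload 4.9 kg.
Tool frame: the origin (TCP) lies midway between the tips of the shut fingers; the grasp point (between the pads) lies 19 mm behind it; y points along the fingers, z is the direction in which the jaws open and shut, and the axes are right-handed (so a half turn about y gives the same grasp; the last joint's range is limited). The gripper opens to 85 mm and grips with 20 to 120 N. Pads are 22 mm wide; open, the fingers measure 114 mm over their backs; the gripper's body (76 mm by 85 mm) begins 54 mm behind the grasp point. The pads swing forward as they close: fully open they stand 13 mm farther back than shut.
Start: joints at [1.221, 0.053, 1.613, -0, 1.476, -0.119], TCP at [0.143, 0.608, 0.231] pointing down, gripper open.
Joint ranges: [-3.01, 3.01], [-1.01, 2.22], [0.06, 2.58], [-1.02, 4.17], [0.09, 2.62], [-3.14, 3.14]. Speed limits (rad/s): [2.57, 2.57, 3.14, 3.14, 3.14, 3.14].

### API

Orientations are given as a unit quaternion [w, x, y, z].
In Python, from plant import * gives the robot as it stands.
- The arm moves only by the shell command python3 -m crank 'ROWS'. ROWS is JSON, a list that holds one entry, the list of rows, each a list of 5 numbers: the gripper command: -1 is shut, 1 is fully open, values between are in proportion, then the shift along the tool's x, y, z in cm, then the turn about the tool's y in degrees. In form: [[[jaw, dx, dy, dz, twist], ...]]. A call has 1 to 8 rows; each row shifts and turns the commanded pose from where the row before left it, along the tool's axes as they then stand; what a row does not reach is not made up. A row lasts 1/8 s, in which the tool goes at most 62.5 mm and 10.7 degrees, less where a joint would pass 70% of its speed; a pose out of reach is approached as far as the arm can. A call with a gripper value outside its range is refused whole. The fingers move at their own pace and stop on an object; the grip force is fixed at half the most. Time passes only in rows, so rows that do not move let the fingers close. It gives the time, the measured TCP pose, the force and the opening at its end, in the units of the state.
- state(): the state, without advancing time (a new reading comes with each control period).
- grab_frame(name): name is "scene" or "top"; returns a dict with "frame" (420x560x3 uint8, red, green, blue), "fx", "fy", "cx", "cy" (pixels), "D" ([k1, k2, p1, p2, k3] as OpenCV has them; the pictures are not rectified), "pose" (4x4, takes a point from camera to world coordinates). Camera axes: x right, y up, looking along -z (the intrinsics and any distortion apply to the point x, -y, -z); pixel columns grow to the right and rows downward; lengths in m; the calibration is good to about 2 mm. A picture is of the moment at which its call begins. There is no depth.
- job_done(): hands the job in, once; it reports no verdict.
The state is a dict: "time": time; "joint_pos": joint angles; "joint_vel": joint speeds; "joint_efforts": joint torques, N m; "tool_pos": TCP position; "tool_rot": TCP orientation; "contact_force": force on the tool from outside, world axes, zero at the start; "ft_torque": the same for the moment, N m; "gripper_width": opening from 0.0 (shut) to 1.0 (fully open).
Only numpy, scipy, OpenCV 4.12 (cv2) and the standard library are available. Lean on these libraries where they do the work, as an engineer would, in place of code of your own. Each camera call takes 0.05 s, during which the arm holds its last target.

## Working session

There is one attempt and no reset: what is moved stays moved. The work goes in short steps, Python scripts to look and compute and a shell command to move; the robot and the scene stay as the last step left them, time stands still between calls to the robot, and variables do not carry over. Pictures are saved under pics/ and viewed, and the job is handed in when it is done.

```bash
ls; mkdir -p pics; python3 - <<'E'
from plant import *
import cv2
print(state())
for n in("scene","top"):
    f=grab_frame(n); cv2.imwrite(f"pics/{n}0.png",cv2.cvtColor(f["frame"],cv2.COLOR_RGB2BGR))
    print(n,{k:f[k] for k in f if k!="frame"})
E
```

```text
pics
{'time': 0.0, 'joint_pos': array([ 1.22104152e+00,  5.33811818e-02,  1.61428004e+00, -1.04711076e-06,
        1.47599783e+00, -1.18977843e-01]), 'joint_vel': array([ 0.00017295, -0.00028364,  0.00072811,  0.00178447, -0.00093796,
        0.00039614]), 'joint_efforts': array([ 9.37729892e-04, -3.93688059e+01, -3.70177889e+01,  6.85137775e-05,
        6.99604323e-03, -1.48270686e-05]), 'tool_pos': array([0.14273231, 0.60785035, 0.23005628]), 'tool_rot': array([-0.70169355,  0.70311494, -0.08158026,  0.08124166]), 'contact_force': array([-0.88706957,  1.05609393, -0.56073739]), 'ft_torque': array([ 0.04783101,  0.0448807 , -0.00128351]), 'gripper_width': 1.0013708723078272}
scene {'fx': 378.91607231988115, 'fy': 378.91607231988115, 'cx': 274.1259283078109, 'cy': 210.4886352746914, 'D': array([-0.03706097,  0.        ,  0.        ,  0.        ,  0.        ]), 'pose': array([[ 0.84570286, -0.36168802,  0.39238814,  0.98016932],
       [ 0.53353899,  0.58832728, -0.60762419, -0.71470442],
       [-0.01108226,  0.72322389,  0.69052472,  0.84991198],
       [ 0.        ,  0.        ,  0.        ,  1.        ]])}
top {'fx': 501.82613411996687, 'fy': 501.82613411996687, 'cx': 277.64309194438624, 'cy': 215.8753299068571, 'D': array([0.05120655, 0.        , 0.        , 0.        , 0.        ]), 'pose': array([[-2.46682512e-02,  9.84429463e-01, -1.74040538e-01,
         3.34264573e-01],
       [-9.99695664e-01, -2.42501178e-02,  4.52890635e-03,
        -6.42763367e-02],
       [ 2.37885303e-04,  1.74099291e-01,  9.84728074e-01,
         1.33015251e+00],
       [ 0.00000000e+00,  0.00000000e+00,  0.00000000e+00,
         1.00000000e+00]])}
```

View pics/scene0.png

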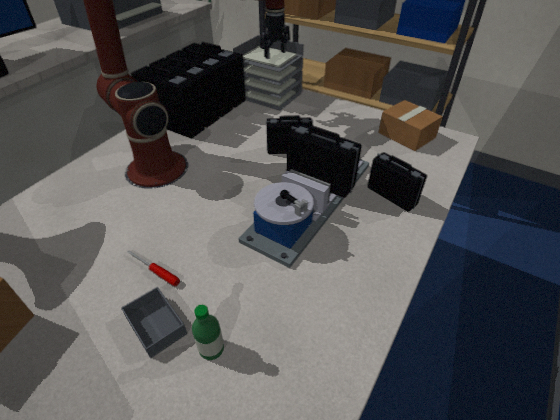

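View pics/top0.png

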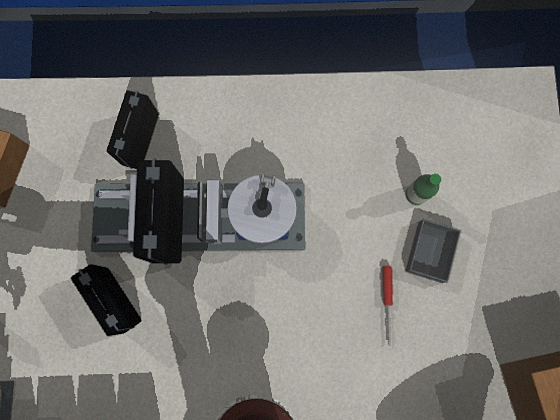

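The scene shows three black cases. In the top view they are at (133,128), (158,212) and (105,300). The middle one is the largest and stands on the rails between jaw and fence, so it should be the one meant. I'll confirm it in an enlarged crop.

```bash
cat > h.py <<'E'
from plant import *
import cv2, numpy as np
from scipy.spatial.transform import Rotation as R
def ray(f,u,v):
    K=np.array([[f["fx"],0,f["cx"]],[0,f["fy"],f["cy"]],[0,0,1]])
    p=cv2.undistortPoints(np.array([[[u,v]]],float),K,f["D"])[0,0]
    d=f["pose"][:3,:3]@np.array([p[0],-p[1],-1.]); return f["pose"][:3,3],d
def onz(f,u,v,z):
    c,d=ray(f,u,v); return c+d*(z-c[2])/d[2]
def proj(f,P):
    P=np.atleast_2d(P); T=np.linalg.inv(f["pose"]); q=P@T[:3,:3].T+T[:3,3]
    q=q*[1,-1,-1]
    K=np.array([[f["fx"],0,f["cx"]],[0,f["fy"],f["cy"]],[0,0,1]])
    return cv2.projectPoints(q,np.zeros(3),np.zeros(3),K,f["D"])[0][:,0]
def tri(fa,a,fb,b):
    c1,d1=ray(fa,*a);c2,d2=ray(fb,*b);d1=d1/np.linalg.norm(d1);d2=d2/np.linalg.norm(d2)
    A=np.stack([d1,-d2],1);s=np.linalg.lstsq(A,c2-c1,rcond=None)[0]
    p,q=c1+s[0]*d1,c2+s[1]*d2
    return (p+q)/2,np.linalg.norm(p-q)
def crop(f,u0,v0,w,h,name,k=None):
    k=k or min(800/w,600/h)
    im=cv2.cvtColor(f["frame"],cv2.COLOR_RGB2BGR)[v0:v0+h,u0:u0+w]
    cv2.imwrite("pics/"+name,cv2.resize(im,None,fx=k,fy=k,interpolation=cv2.INTER_CUBIC)); print(name,"scale",k)
E
python3 - <<'E'
from h import *
f=grab_frame("top"); crop(f,80,150,240,120,"t1.png"); crop(f,220,165,80,60,"t2.png",10)
f=grab_frame("scene"); crop(f,230,110,200,150,"s1.png",4);crop(f,245,175,80,60,"s2.png",10)
E
```

```text
t1.png scale 3.3333333333333335
t2.png scale 10
s1.png scale 4
s2.png scale 10
```

View pics/t1.png

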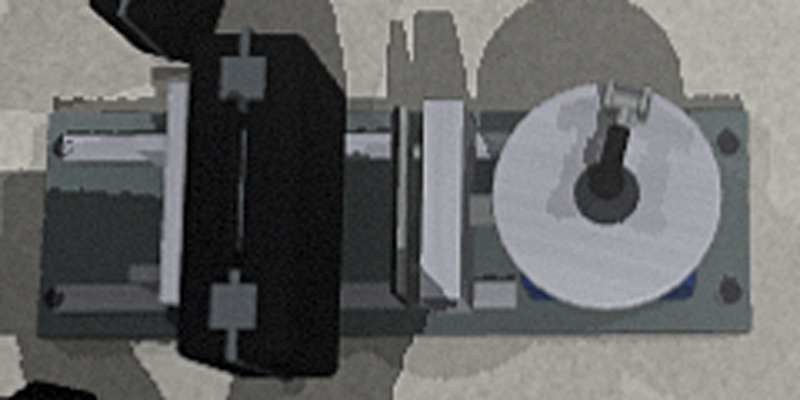

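View pics/t2.png

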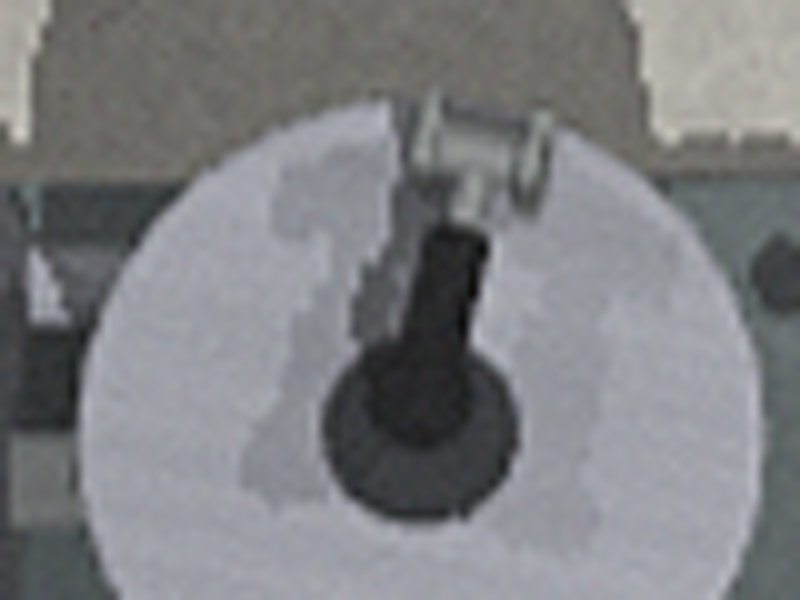

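View pics/s1.png

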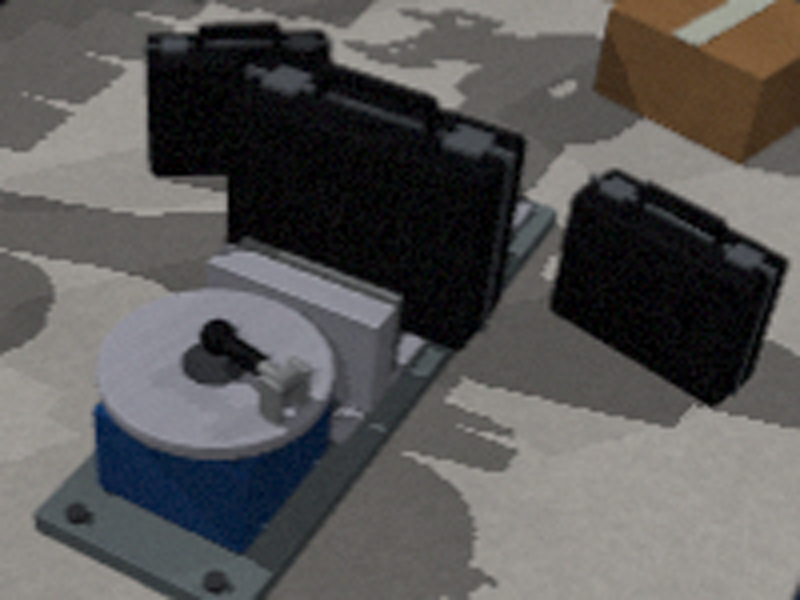

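View pics/s2.png

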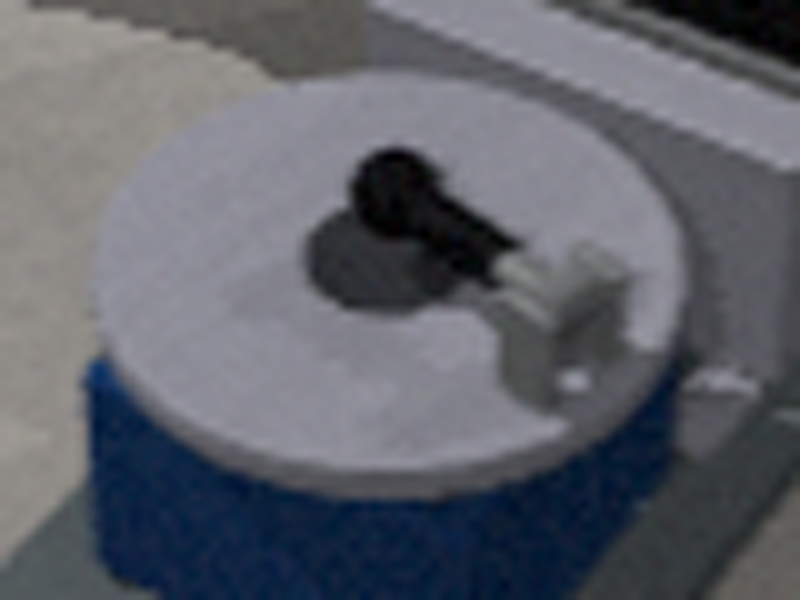

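```bash
python3 - <<'E'
from h import *
from scipy.optimize import minimize
f=grab_frame("top"); g=grab_frame("scene")
# wheel top-face rim: top & scene visible edges
print("hub est top",onz(f,262.2,208.5,.129), "rim L/R",onz(f,228,208,.129),onz(f,296.3,208,.129))
print("scene rim L",onz(g,245+9.3,175+27,.129),"R",onz(g,245+68.8,175+27,.129),"back",onz(g,245+39,175+7,.129))
print("knob tri",tri(f,(262,204.6),g,(284.5,194.2)))
print("pivot top",onz(f,268,179.8,.162),onz(f,268,179.8,.155))
print("case bits",onz(f,158,212,.17))
for n,uv in dict(jawtopL=(207,181),jawtopR=(219,181),jawbotL=(204,240),jb2=(220,240),plateTL=(198,182),plateBL=(198,240)).items(): print(n,onz(f,*uv,.1))
E
```

```text
hub est top [ 0.56572842 -0.0326297   0.129     ] rim L/R [0.56901111 0.05061939 0.129     ] [ 0.56492212 -0.11573949  0.129     ]
scene rim L [ 0.50428436 -0.08030813  0.129     ] R [0.64728111 0.00751018 0.129     ] back [0.52984991 0.03945241 0.129     ]
knob tri (array([ 0.57220064, -0.03176512,  0.15256965]), np.float64(0.0037826237096955624))
pivot top [ 0.6289557  -0.04873694  0.162     ] [ 0.6307216  -0.04864382  0.155     ]
case bits [0.55543761 0.21051764 0.17      ]
jawtopL [0.64517712 0.1056247  0.1       ]
jawtopR [0.64446331 0.07547638 0.1       ]
jawbotL [0.49577318 0.11305503 0.1       ]
jb2 [0.49477739 0.07368339 0.1       ]
plateTL [0.64312271 0.1282108  0.1       ]
plateBL [0.49614784 0.1278055  0.1       ]
```

```bash
cat >> h.py <<'E'
def overlay(f,P3,u0,v0,w,h,name,k=10):
    im=cv2.cvtColor(f["frame"],cv2.COLOR_RGB2BGR)[v0:v0+h,u0:u0+w]
    im=cv2.resize(im,None,fx=k,fy=k,interpolation=cv2.INTER_CUBIC)
    for (u,v) in proj(f,P3): cv2.circle(im,(int((u-u0+.5)*k),int((v-v0+.5)*k)),2,(0,0,255),-1)
    cv2.imwrite("pics/"+name,im)
def model(hub,a,fold):
    t=np.linspace(0,2*np.pi,90); P=[hub+0.085*np.array([np.cos(s),np.sin(s),0]) for s in t]
    P=[*P,*[np.array(hub)]]
    ex=np.array([np.cos(a),np.sin(a),0]);ey=np.array([-ex[1],ex[0],0]);ez=np.array([0,0,1])
    pv=hub+.065*ex+.026*ez
    for s in(-.016,-.01,.01,.016):
        for dx in(-.01,.01): P.append(pv+s*ey+dx*ex+.009*ez)
    d=-np.cos(fold)*ex+np.sin(fold)*ez
    for r in np.linspace(0,.062,8): P.append(pv+r*d)
    return np.array(P)
E
python3 - <<'E'
from h import *
f=grab_frame("top"); g=grab_frame("scene")
P=model(np.array([.567,-.0325,.129]),np.radians(-14),0)
overlay(f,P,220,165,80,80,"o1.png",7); overlay(g,P,245,175,80,60,"o2.png",10)
E
```

```text
(no output)
```

View pics/o1.png

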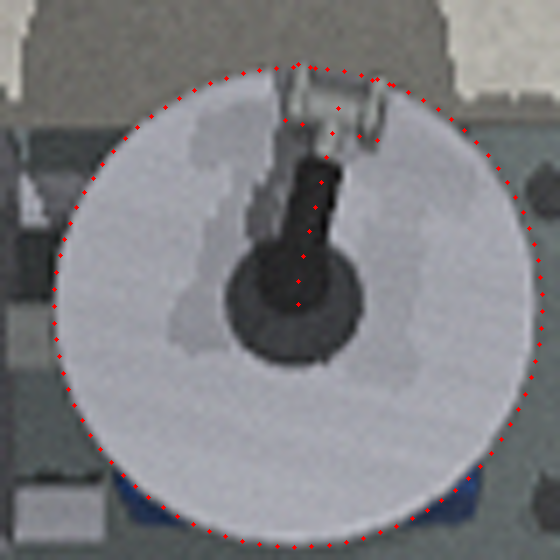

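View pics/o2.png

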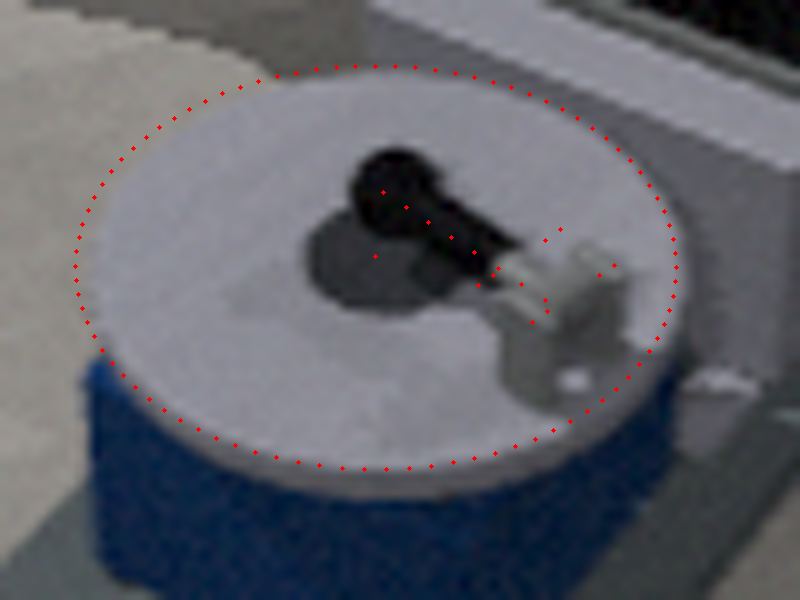

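Wheel model fits both views: hub at about (0.568, -0.032) and the pivot at about -14°. The crop confirms the middle case, on the rails, as the largest. Next I'll work out the tool axes and the first moves.

```bash
cat >> h.py <<'E'
def axes():
    s=state(); q=s["tool_rot"]; return s,R.from_quat([q[1],q[2],q[3],q[0]]).as_matrix()
def need(target):
    s,M=axes(); d=(np.array(target)-s["tool_pos"]); return np.round(M.T@d*100,2)
E
python3 - <<'E'
from h import *
s,M=axes(); print(M.round(3)); 
a=np.radians(-14); ey=np.array([-np.sin(a),np.cos(a),0])
t=M.T@ey; print("ey in tool",t, "twist deg about y (z->ey):",np.degrees(np.arctan2(t[0],t[2])))
print(need([.571,-.0325,.36]), need([.143,.608,.36]))
E
```

```text
[[ 0.973 -0.     0.229]
 [-0.229 -0.     0.973]
 [-0.    -1.    -0.   ]]
ey in tool [ 1.35052051e-02 -2.93897061e-04  9.99908757e-01] twist deg about y (z->ey): 0.7738148084526963
[ 56.33 -12.87 -52.59] [ 1.000e-02 -1.289e+01 -3.000e-02]
```

```bash
python3 -m crank '[[[1,0,-6,0,0],[1,0,-6.2,0,0],[1,0,-0.6,0,0],[1,4,0,-3.7,0],[1,4,0,-3.7,0],[1,4,0,-3.7,0],[1,4,0,-3.7,0],[1,4,0,-3.7,0]]]'; python3 -m crank '[[[1,4,0,-3.7,0],[1,4,0,-3.7,0],[1,4,0,-3.7,0],[1,4,0,-3.7,0],[1,4,0,-3.7,0],[1,4,0,-3.7,0],[1,4,0,-3.7,0],[1,0,0,0,0]]]'
python3 - <<'E'
from h import *
s,M=axes(); print(s["time"],s["tool_pos"],s["contact_force"]); print(need([.571,-.0325,.36])); print(M.round(3))
f=grab_frame("top"); cv2.imwrite("pics/a1.png",cv2.cvtColor(f["frame"],cv2.COLOR_RGB2BGR))
E
```

```text
time: 1.4
tool_pos: [0.2958, 0.3809, 0.3583]
tool_rot: [-0.702, 0.703, -0.081, 0.081]
contact_force: [1.0, -0.5, 0.1]
gripper_width: 1.001
time: 2.4
tool_pos: [0.5095, 0.0636, 0.3575]
tool_rot: [-0.702, 0.702, -0.084, 0.082]
contact_force: [-0.4, 0.6, -0.3]
gripper_width: 0.997
2.4 [0.50948115 0.06362759 0.3574832 ] [-0.39736406  0.62493668 -0.33416242]
[ 8.23 -0.27 -7.91]
[[ 0.972 -0.003  0.234]
 [-0.234 -0.     0.972]
 [-0.003 -1.    -0.001]]
```

View pics/a1.png

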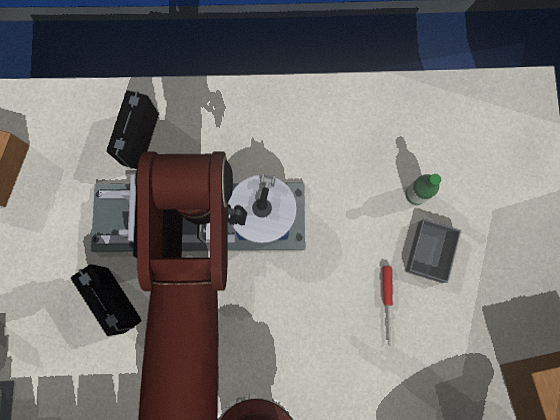

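The arm is clear and the scene is undisturbed. Wheel and knob are still at about (262,207). I'll move over the knob.

```bash
python3 -m crank '[[[1,4.1,0,-3.95,0],[1,4.1,0,-3.95,0],[1,0,5,0,0],[1,0,5,0,0],[1,0,5,0,0],[1,0,0,0,0],[1,0,0,0,0]]]'
python3 - <<'E'
from h import *
s,M=axes(); print(s["time"],s["tool_pos"],s["contact_force"],s["joint_pos"].round(2)); print(need([.571,-.0325,.135])); print(M.round(3))
f=grab_frame("scene"); crop(f,225,120,120,100,"a2.png",6)
E
```

```text
time: 3.32
tool_pos: [0.5712, -0.0286, 0.2115]
tool_rot: [0.702, -0.702, 0.08, -0.082]
contact_force: [0.3, -0.3, 1.7]
gripper_width: 1.001
3.325 [ 0.57121015 -0.02856283  0.2115111 ] [ 0.28435493 -0.29397984  1.73069308] [-0.18 -0.06  1.76  0.    1.44 -1.52]
[ 0.05  7.65 -0.39]
[[ 0.974  0.003  0.228]
 [-0.228 -0.     0.974]
 [ 0.003 -1.     0.   ]]
a2.png scale 6
```

View pics/a2.png

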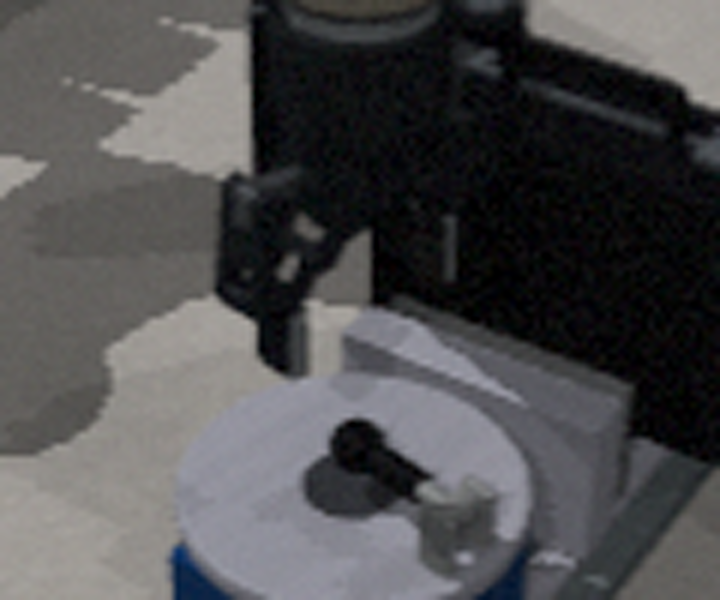

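The gripper is centred above the knob, with fingers at about (285,330) and (450,250) either side of the knob at (358,445). I'll descend and pinch it.

```bash
python3 -m crank '[[[0.5,0.1,4,-0.4,0],[0.2,0,3,0,0],[0.2,0,0.6,0,0],[0,0,0,0,0],[-0.2,0,0,0,0],[-1,0,0,0,0],[-1,0,0,0,0],[-1,0,0,0,0]]]'
python3 - <<'E'
from h import *
s,M=axes(); print(s["time"],s["tool_pos"],s["contact_force"],s["gripper_width"]); print(need([.571,-.0325,.135])); print(M.round(3))
f=grab_frame("scene"); crop(f,225,120,120,100,"a3.png",6)
E
```

```text
time: 4.38
tool_pos: [0.5721, -0.0317, 0.1356]
tool_rot: [0.704, -0.701, 0.08, -0.083]
contact_force: [1.4, 7.0, 1.7]
gripper_width: 0.271
4.375 [ 0.57214814 -0.03165201  0.13557594] [1.36490149 6.97063587 1.66239516] 0.27141988044165466
[-0.09  0.06 -0.11]
[[ 0.973  0.005  0.229]
 [-0.229  0.004  0.973]
 [ 0.004 -1.     0.005]]
a3.png scale 6
```

View pics/a3.png

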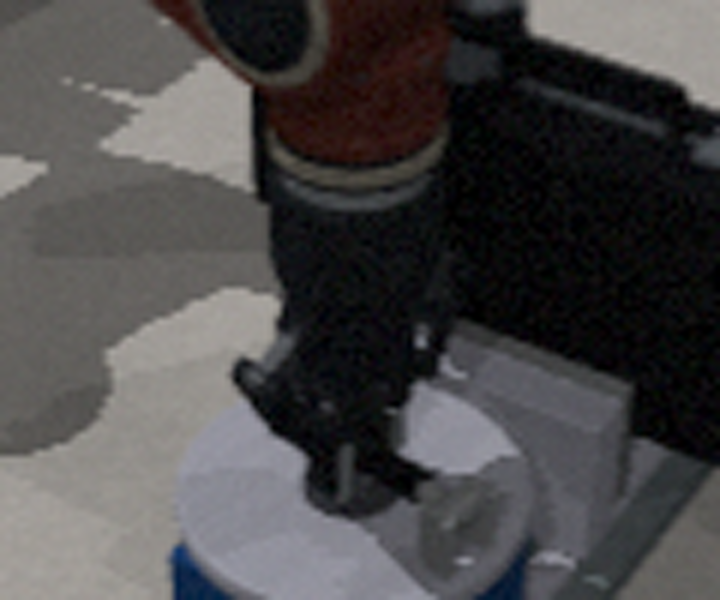

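The knob is pinched: the opening reads 0.27 and in the crop the fingers close round the ball at about (345,485). I'll swing it up along the 62 mm arc, checking half way.

```bash
python3 -m crank '[[[-1,0.1,-1.08,0,0],[-1,0.28,-1.04,0,0],[-1,0.46,-0.98,0,0],[-1,0.62,-0.88,0,0],[-1,0,0,0,0]]]'
python3 - <<'E'
from h import *
s,M=axes(); print(s["time"],s["tool_pos"],M.T@s["contact_force"],s["gripper_width"])
f=grab_frame("scene"); crop(f,225,120,120,100,"a4.png",6)
E
```

```text
time: 5.05
tool_pos: [0.585, -0.0347, 0.1733]
tool_rot: [0.704, -0.701, 0.081, -0.081]
contact_force: [1.8, 6.7, -3.1]
gripper_width: 0.266
5.05 [ 0.58502059 -0.03473012  0.17325241] [0.26514254 3.12682876 6.89443472] 0.26580570727157643
a4.png scale 6
```

View pics/a4.png

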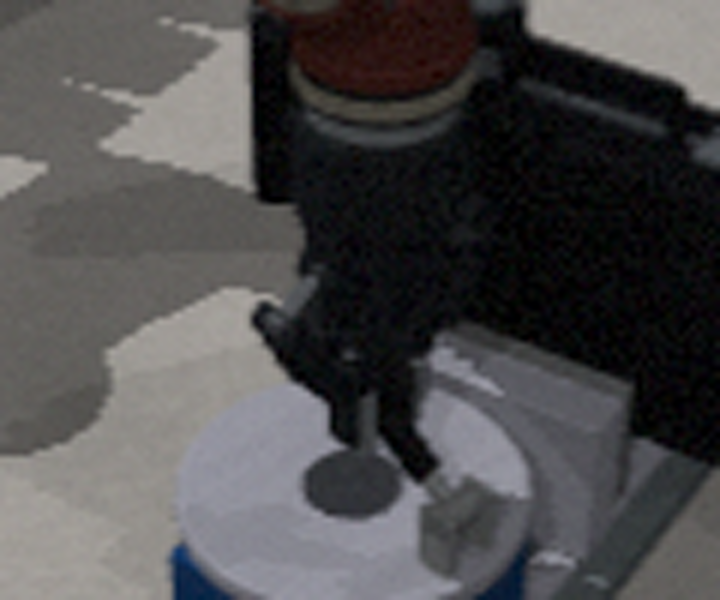

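The handle lifts with the fingers to about 40°, with the bar running from (390,420) to (430,475). I'll continue.

```bash
python3 -m crank '[[[-1,0.76,-0.76,0,0],[-1,0.88,-0.62,0,0],[-1,0.98,-0.46,0,0],[-1,1.04,-0.28,0,0],[-1,1.0,-0.08,0,0],[-1,0.2,0,0,0],[-1,0,0,0,0]]]'
python3 - <<'E'
from h import *
s,M=axes(); print(s["time"],s["tool_pos"],M.T@s["contact_force"],s["gripper_width"])
f=grab_frame("scene"); crop(f,225,120,120,100,"a5.png",6)
f=grab_frame("top"); crop(f,180,150,120,100,"a5t.png",6)
E
```

```text
time: 5.98
tool_pos: [0.6326, -0.0485, 0.1965]
tool_rot: [-0.702, 0.703, -0.081, 0.082]
contact_force: [0.7, -0.2, 0.1]
gripper_width: 0.0
5.975 [ 0.63261457 -0.04850651  0.19651418] [ 0.71175147 -0.12334411 -0.06939128] 0.00045380763288145365
a5.png scale 6
a5t.png scale 6
```

View pics/a5.png

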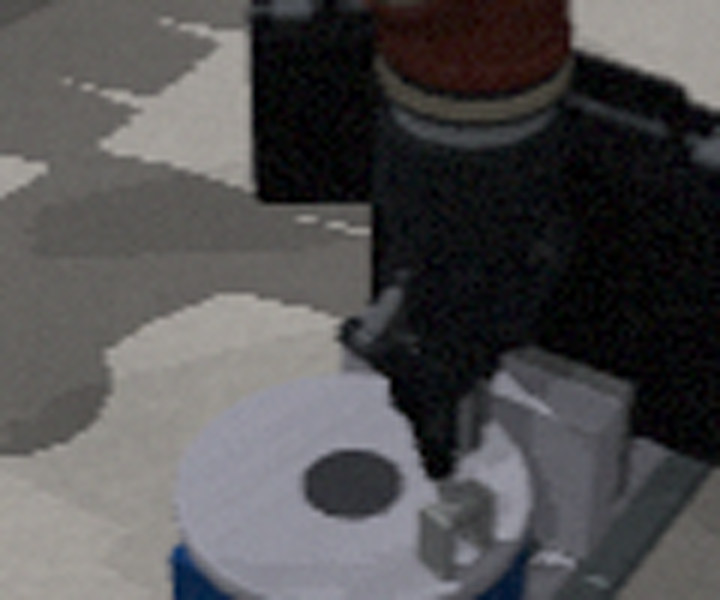

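View pics/a5t.png

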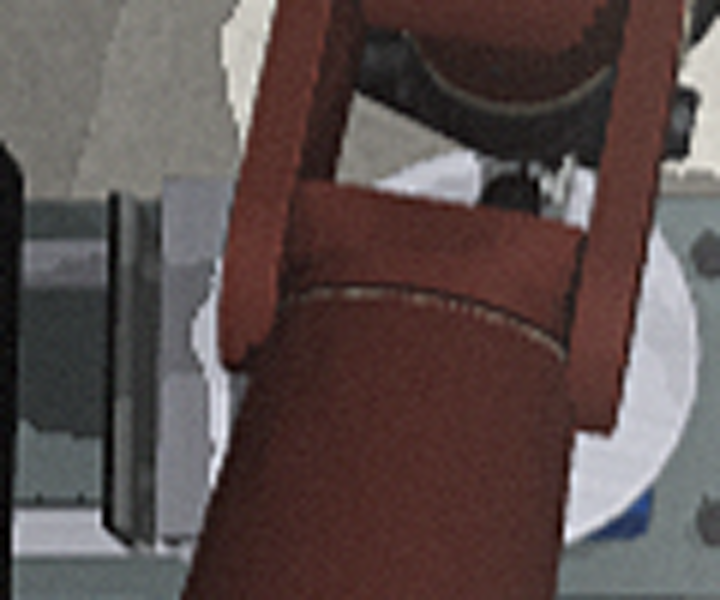

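The fingers slipped off: the opening is now 0 and the knob stands inboard at about (430,400). The wheel looks unmoved. I'll rise and look.

```bash
python3 -m crank '[[[-1,0,-5,0,0],[-1,0,-5,0,0],[1,0,-5,0,0],[1,0,-2,0,0]]]'
python3 - <<'E'
from h import *
s,M=axes(); print(s["time"],s["tool_pos"],M.T@s["contact_force"],s["gripper_width"])
f=grab_frame("scene"); crop(f,235,130,100,75,"a6.png",8)
f=grab_frame("top"); crop(f,180,150,120,100,"a6t.png",6)
E
```

```text
time: 6.58
tool_pos: [0.6327, -0.0482, 0.3702]
tool_rot: [-0.702, 0.703, -0.079, 0.084]
contact_force: [0.3, -0.7, 0.0]
gripper_width: 0.42
6.575 [ 0.63274044 -0.04821927  0.37015337] [ 0.45859883 -0.00405249 -0.59414357] 0.4198555147433868
a6.png scale 8
a6t.png scale 6
```

View pics/a6.png

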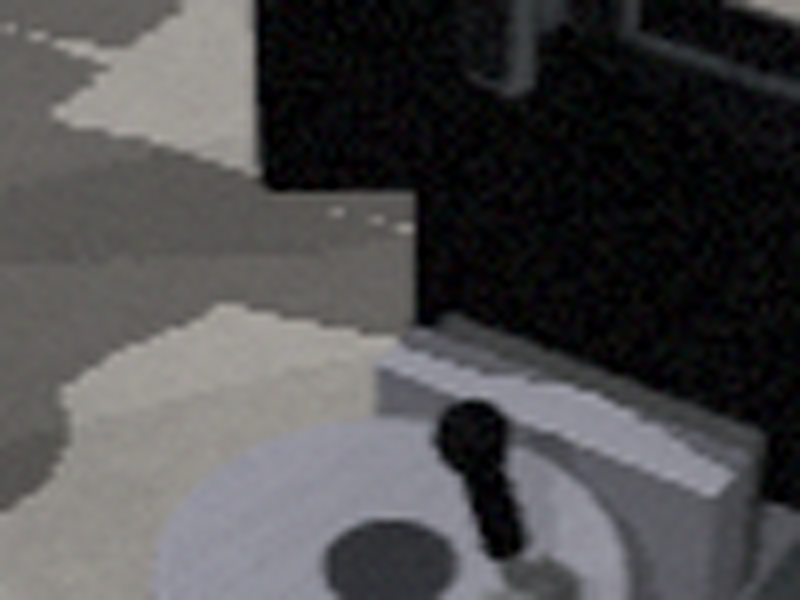

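View pics/a6t.png

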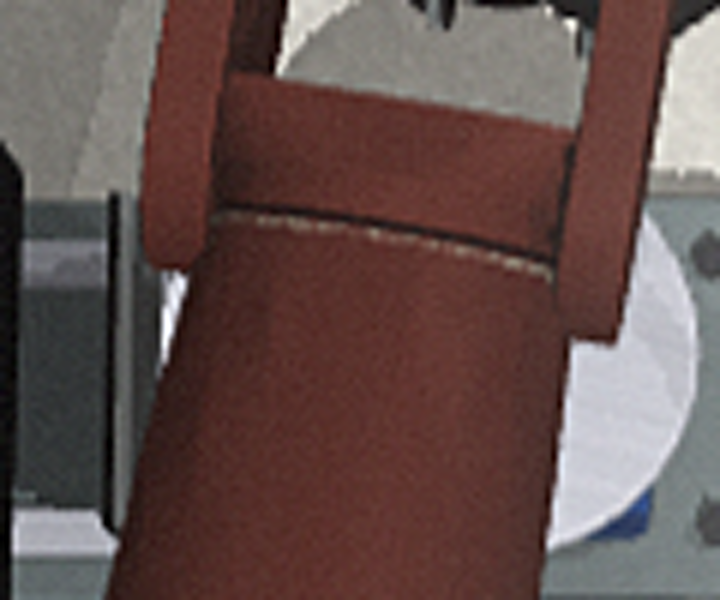

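In the scene view the knob is now at pixel (293.7,184.7), the handle part-way up. I'll fit the fold angle.

```bash
python3 - <<'E'
from h import *
g=grab_frame("scene")
for hub in([.568,-.032,.129],[.5695,-.031,.129]):
  hub=np.array(hub);a=np.radians(-14);ex=np.array([np.cos(a),np.sin(a),0])
  for th in(50,55,60,65,70,75,80):
    t=np.radians(th);k=hub+.065*ex+[0,0,.026]+.062*(-np.cos(t)*ex+np.sin(t)*np.array([0,0,1]))
    print(th,proj(g,k)[0].round(1),k.round(4))
print(proj(g,hub))
E
```

```text
50 [289.2 184.2] [ 0.5924 -0.0381  0.2025]
55 [290.4 184. ] [ 0.5966 -0.0391  0.2058]
60 [291.6 183.9] [ 0.601  -0.0402  0.2087]
65 [293. 184.] [ 0.6056 -0.0414  0.2112]
70 [294.3 184.3] [ 0.6105 -0.0426  0.2133]
75 [295.8 184.7] [ 0.6155 -0.0438  0.2149]
80 [297.3 185.3] [ 0.6206 -0.0451  0.2161]
50 [289.9 184.2] [ 0.5939 -0.0371  0.2025]
55 [291.1 184. ] [ 0.5981 -0.0381  0.2058]
60 [292.3 183.9] [ 0.6025 -0.0392  0.2087]
65 [293.6 184. ] [ 0.6071 -0.0404  0.2112]
70 [295.  184.3] [ 0.612  -0.0416  0.2133]
75 [296.5 184.7] [ 0.617  -0.0428  0.2149]
80 [298.  185.3] [ 0.6221 -0.0441  0.2161]
[[283.10762568 200.12192223]]
```

The fit gives about 66°, with the knob at about (0.607,-0.041,0.212). I'll put the shut fingers inboard of the knob and push it outward to its stop.

```bash
python3 -m crank '[[[-1,-5.0,0,0,0],[-1,-0.8,0,0.1,0],[-1,0,5,0,0],[-1,0,5,0,0],[-1,0,5,0,0],[-1,0,2,0,0],[-1,0,0,0,0]]]'
python3 - <<'E'
from h import *
s,M=axes(); print(s["time"],s["tool_pos"],M.T@s["contact_force"],s["gripper_width"]); print(need([.577,-.033,.2])); print(M.round(3))
g=grab_frame("scene"); crop(g,235,130,100,75,"a7.png",8)
E
```

```text
time: 7.6
tool_pos: [0.5748, -0.0335, 0.1929]
tool_rot: [0.702, -0.702, 0.083, -0.08]
contact_force: [0.5, -0.0, 0.1]
gripper_width: -0.001
7.6 [ 0.57480506 -0.03348076  0.19288472] [ 0.5347293  -0.06126863  0.1145375 ] -0.0010627815801051725
[ 0.2  -0.71  0.1 ]
[[ 0.973 -0.004  0.229]
 [-0.229  0.001  0.973]
 [-0.004 -1.    -0.   ]]
a7.png scale 8
```

View pics/a7.png

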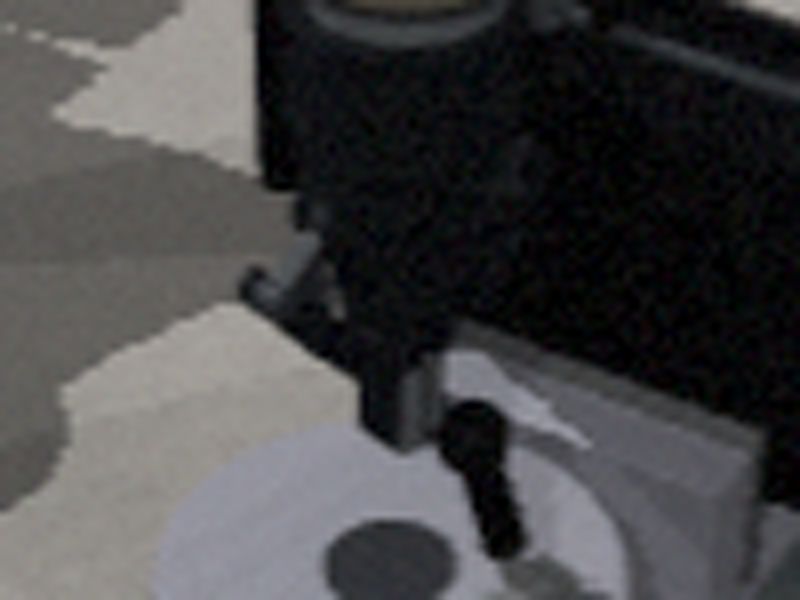

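The shut fingertips (about (400,445) in the crop) stand just inboard of the knob (470,438). I'll push outward.

```bash
python3 -m crank '[[[-1,0.8,0,0,0],[-1,0.8,0,0,0],[-1,0.8,0,0,0],[-1,0.6,0,0,0],[-1,0.3,0,0,0],[-1,0,0,0,0]]]'
python3 - <<'E'
from h import *
s,M=axes(); print(s["time"],s["tool_pos"],M.T@s["contact_force"],s["gripper_width"])
E
python3 -m crank '[[[-1,0.3,0,0,0],[-1,0,0,0,0]]]'
python3 - <<'E'
from h import *
s,M=axes(); print(s["time"],s["tool_pos"],M.T@s["contact_force"],s["gripper_width"])
g=grab_frame("scene"); crop(g,235,130,100,75,"a8.png",8)
E
```

```text
time: 8.4
tool_pos: [0.6082, -0.0413, 0.1948]
tool_rot: [-0.702, 0.702, -0.081, 0.082]
contact_force: [-0.8, -0.5, 0.8]
gripper_width: 0.002
8.4 [ 0.6081838  -0.04128996  0.19477814] [-0.71850358 -0.77317961 -0.64537605] 0.002039734413562813
time: 8.65
tool_pos: [0.6109, -0.0419, 0.195]
tool_rot: [-0.702, 0.702, -0.081, 0.081]
contact_force: [-0.5, 0.4, 0.1]
gripper_width: -0.002
8.65 [ 0.61087943 -0.04188901  0.19501693] [-0.55964997 -0.0557372   0.24730932] -0.0016522552734669937
a8.png scale 8
```

View pics/a8.png

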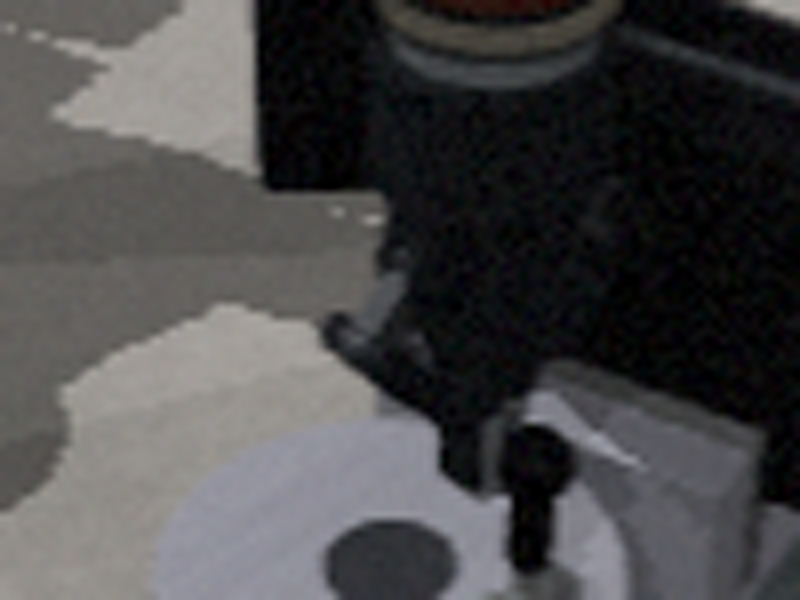

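The handle is nearly upright and force is still low. I'll push on until it meets the stop.

```bash
python3 -m crank '[[[-1,0.2,0,0,0],[-1,0.1,0,0,0],[-1,0,0,0,0]]]'
python3 - <<'E'
from h import *
s,M=axes(); print(s["tool_pos"],M.T@s["contact_force"])
E
python3 -m crank '[[[-1,0.2,0,0,0],[-1,0,0,0,0]]]'
python3 - <<'E'
from h import *
s,M=axes(); print(s["tool_pos"],M.T@s["contact_force"])
g=grab_frame("scene"); crop(g,235,130,100,75,"a9.png",8)
E
```

```text
time: 9.07
tool_pos: [0.6126, -0.0423, 0.1952]
tool_rot: [0.702, -0.702, 0.083, -0.08]
contact_force: [-7.1, 1.0, 3.3]
gripper_width: 0.004
[ 0.6126414  -0.04225515  0.19515295] [-7.14657222 -3.30991682 -0.69965536]
time: 9.32
tool_pos: [0.6133, -0.0423, 0.1952]
tool_rot: [0.703, -0.702, 0.084, -0.079]
contact_force: [-12.0, 2.6, 5.8]
gripper_width: 0.0
[ 0.61332691 -0.04234431  0.19515758] [-12.28030746  -5.75574552  -0.18551877]
a9.png scale 8
```

View pics/a9.png

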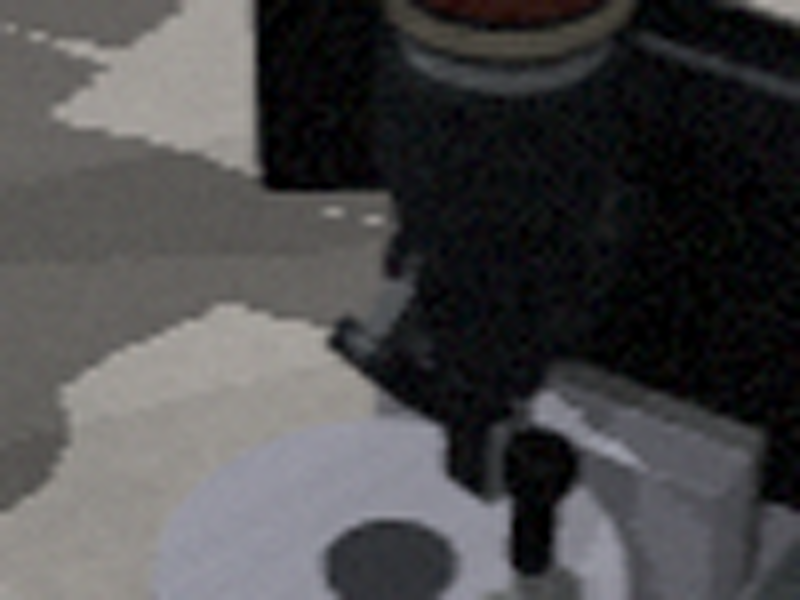

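The push reaches the stop at 12 N, so the handle is fully up: knob at crop (540,468), bar straight below it. I'll back off, rise, and take the bar below the knob.

```bash
python3 -m crank '[[[-1,-1.5,0,0,0],[-1,0,-4.5,0,0],[-1,0,-3.5,0,0],[0.4,1.5,0,0,0],[0.4,2.15,0,0,0],[0.4,0,0,0,0],[0.4,0,0,0,0]]]'
python3 - <<'E'
from h import *
s,M=axes(); print(s["time"],s["tool_pos"],M.T@s["contact_force"],s["gripper_width"]); print(need([.6345,-.0471,.172]))
g=grab_frame("scene"); crop(g,235,130,100,75,"b1.png",8)
P=model(np.array([.5705,-.031,.129]),np.radians(-14),1.62); overlay(g,P,235,130,100,75,"b1o.png",8)
E
```

```text
time: 10.25
tool_pos: [0.6361, -0.0478, 0.2737]
tool_rot: [0.702, -0.702, 0.082, -0.081]
contact_force: [-0.4, 0.3, -0.1]
gripper_width: 0.7
10.25 [ 0.6360545  -0.04782963  0.27366488] [-0.46228511  0.09003824  0.21640159] 0.6996701553853282
[-0.15 10.17  0.04]
b1.png scale 8
```

View pics/b1o.png

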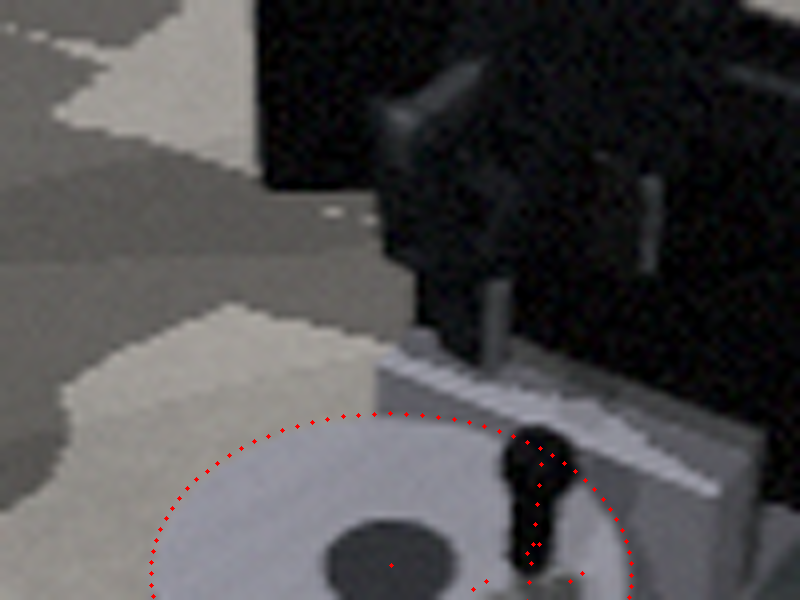

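The model with hub (0.5705,-0.031) and 1.62 rad matches the picture, with the knob at (538,468) against a predicted (542,463). I'll descend and grip the bar.

```bash
python3 -m crank '[[[0.4,-0.1,5,0.05,0],[0.2,0,3,0,0],[0.2,0,2.1,0,0],[0,0,0,0,0],[-1,0,0,0,0],[-1,0,0,0,0],[-1,0,0,0,0],[-1,0,0,0,0]]]'
python3 - <<'E'
from h import *
s,M=axes(); print(s["time"],s["tool_pos"],M.T@s["contact_force"],s["gripper_width"],s["joint_pos"].round(2))
g=grab_frame("scene"); crop(g,235,130,100,75,"b2.png",8)
E
```

```text
time: 11.3
tool_pos: [0.6367, -0.0475, 0.1761]
tool_rot: [-0.702, 0.703, -0.08, 0.082]
contact_force: [-1.3, -1.2, 5.5]
gripper_width: 0.25
11.3 [ 0.63669688 -0.04752585  0.17612844] [-0.94576046 -5.51845966 -1.49629861] 0.2504342351784581 [-0.19  0.12  1.63 -0.    1.38 -1.53]
b2.png scale 8
```

View pics/b2.png

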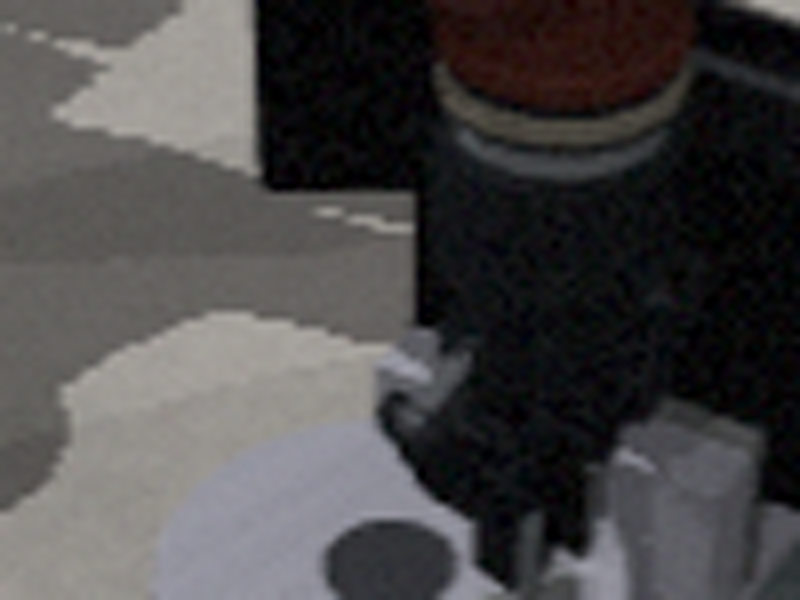

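The opening reads 0.25 (about 21 mm), more than the 16 mm bar, so the pads have caught the knob's underside. I'll release, lower a little and re-grip.

```bash
python3 -m crank '[[[0,0,0,0,0],[0.1,0,0,0,0],[0.1,-0.1,0,0,0]]]'
python3 - <<'E'
from h import *
s,M=axes(); print(s["time"],s["tool_pos"],M.T@s["contact_force"],s["gripper_width"]);print(need([.635,-.0471,.168]))
g=grab_frame("scene"); crop(g,260,150,80,60,"b3.png",10)
E
```

```text
time: 11.72
tool_pos: [0.6345, -0.0469, 0.1735]
tool_rot: [0.702, -0.702, 0.082, -0.081]
contact_force: [-0.9, 0.1, 0.6]
gripper_width: 0.547
11.725 [ 0.63449702 -0.04685987  0.17345537] [-0.89231001 -0.57073687 -0.07080816] 0.5469493696286479
[ 0.05  0.55 -0.01]
b3.png scale 10
```

View pics/b3.png

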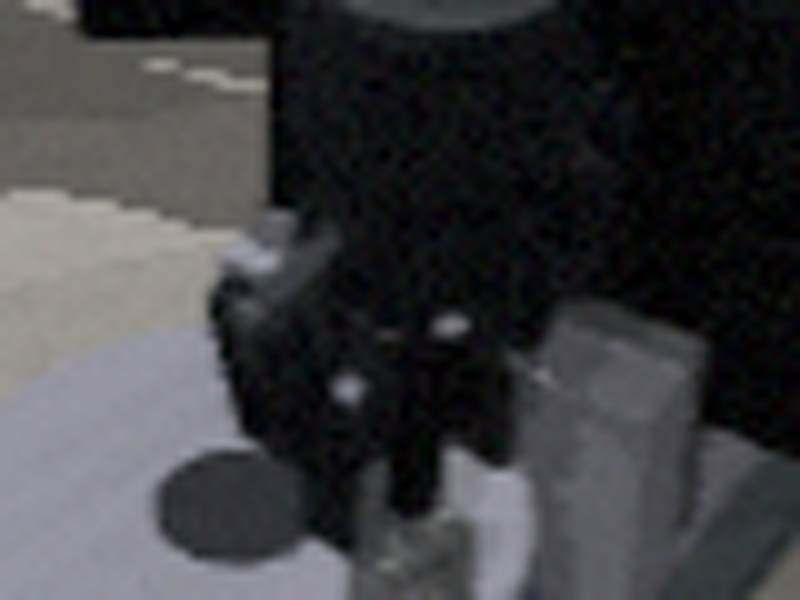

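The bar at (415,470) is between the pads, the near pad at (370,490) ending just above the lugs. I'll lower 6 mm and close.

```bash
python3 -m crank '[[[0.1,0.05,0.6,0,0],[0,0,0,0,0],[-1,0,0,0,0],[-1,0,0,0,0],[-1,0,0,0,0],[-1,0,0,0,0]]]'
python3 - <<'E'
from h import *
s,M=axes(); print(s["time"],s["tool_pos"],M.T@s["contact_force"],s["gripper_width"])
g=grab_frame("scene"); crop(g,260,150,80,60,"b4.png",10)
E
```

```text
time: 12.52
tool_pos: [0.6352, -0.0472, 0.1681]
tool_rot: [-0.702, 0.702, -0.081, 0.081]
contact_force: [0.4, -2.2, 0.1]
gripper_width: 0.218
12.525 [ 0.63520831 -0.04723285  0.1681364 ] [ 0.88070836 -0.10743387 -2.00612331] 0.21759157306632054
b4.png scale 10
```

View pics/b4.png

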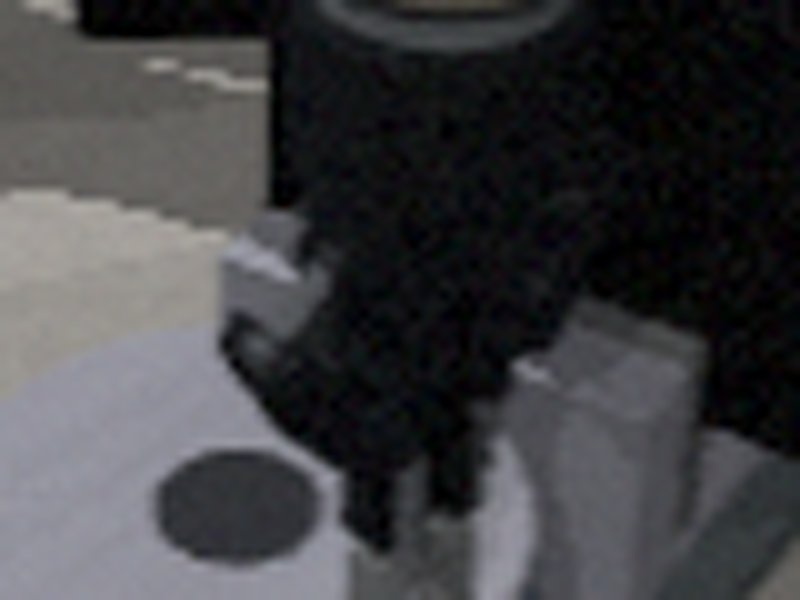

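It's gripped with low side forces (opening 0.218). I'll crank clockwise in 10° rows, twisting with the wheel, as a short test first.

```bash
cat >> h.py <<'E'
HUB=np.array([.5705,-.031])
def rep():
    s,M=axes(); d=s["tool_pos"][:2]-HUB; a=np.arctan2(d[1],d[0]); e=np.array([np.cos(a),np.sin(a)]); F=s["contact_force"]
    yaw=np.degrees(np.arctan2(M[1,0],M[0,0]))
    print("t %.2f r %.1fmm ang %.1f yaw %.1f z %.4f w %.3f Frad %.1f Fccw(resist) %.1f Fz %.1f j6 %.2f"%(s["time"],1e3*np.hypot(*d),np.degrees(a),yaw,s["tool_pos"][2],s["gripper_width"],F[:2]@e,F[0]*-e[1]+F[1]*e[0],F[2],s["joint_pos"][5]))
    return s,M,a
E
python3 -m crank '[[[-1,-0.1,0,-1.13,10],[-1,-0.1,0,-1.13,10],[-1,-0.1,0,-1.13,10]]]'
python3 -c "from h import *;rep()"
```

```text
time: 12.95
tool_pos: [0.6203, -0.0751, 0.1682]
tool_rot: [0.658, -0.655, 0.262, -0.263]
contact_force: [4.2, 5.8, -1.4]
gripper_width: 0.208
t 12.95 r 66.5mm ang -41.6 yaw -43.5 z 0.1682 w 0.208 Frad -0.7 Fccw(resist) 7.2 Fz -1.4 j6 -1.05
```

Working: 7.2 N of resistance and the radius is steady. I'll continue.

```bash
python3 -m crank '[[[-1,-0.1,0,-1.13,10],[-1,-0.1,0,-1.13,10],[-1,-0.1,0,-1.13,10],[-1,-0.1,0,-1.13,10],[-1,-0.1,0,-1.13,10],[-1,-0.1,0,-1.13,10]]]'
python3 -c "
from h import *;rep()
g=grab_frame('scene'); crop(g,225,120,120,100,'c1.png',6)
g=grab_frame('top'); crop(g,80,150,220,120,'c1t.png',3.6)"
```

```text
time: 13.7
tool_pos: [0.5583, -0.096, 0.1683]
tool_rot: [-0.439, 0.436, -0.554, 0.557]
contact_force: [7.5, -3.3, -4.6]
gripper_width: 0.214
t 13.70 r 66.1mm ang -100.7 yaw -103.6 z 0.1683 w 0.214 Frad 1.9 Fccw(resist) 8.0 Fz -4.6 j6 -0.07
c1.png scale 6
c1t.png scale 3.6
```

View pics/c1.png

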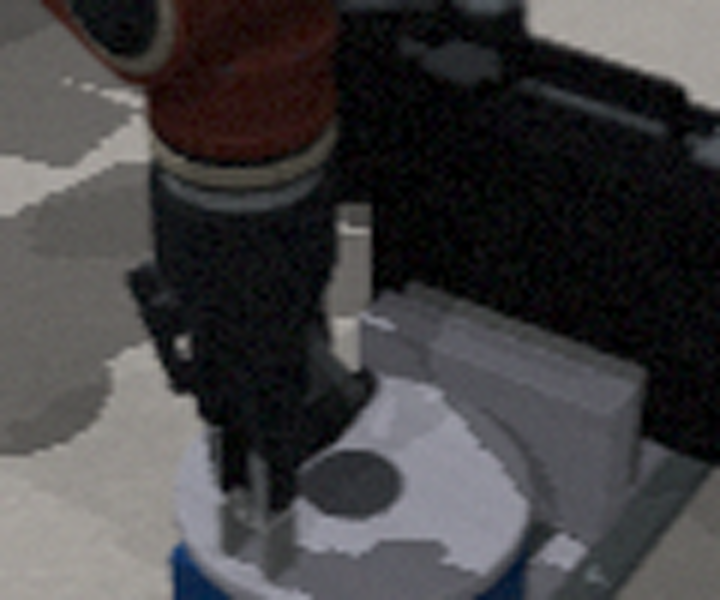

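View pics/c1t.png

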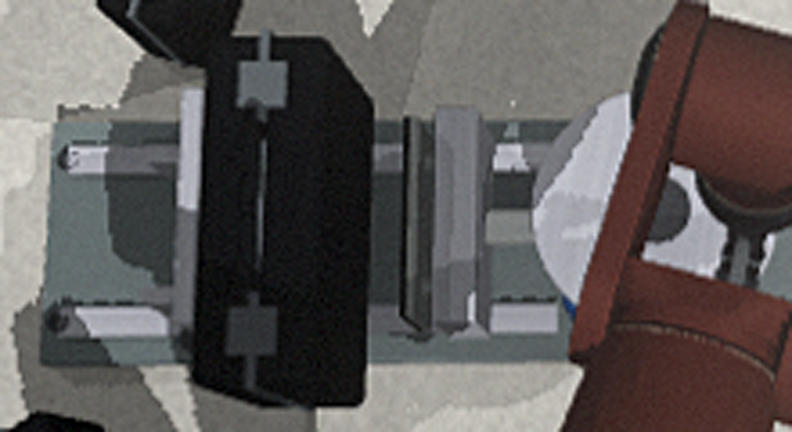

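The handle is upright and the jaw advances: the plate edge is at crop x≈403 and the case front at ≈372. I'll continue, reading the force every few rows.

```bash
python3 -m crank '[[[-1,-0.1,0,-1.13,10],[-1,-0.1,0,-1.13,10],[-1,-0.1,0,-1.13,10],[-1,-0.1,0,-1.13,10]]]' >/dev/null
python3 -c "from h import *;rep()"
python3 -m crank '[[[-1,-0.1,0,-1.13,10],[-1,-0.1,0,-1.13,10],[-1,-0.1,0,-1.13,10]]]'>/dev/null
python3 -c "
from h import *;rep()
g=grab_frame('scene'); crop(g,225,120,120,100,'c2.png',6)
g=grab_frame('top'); crop(g,80,150,220,120,'c2t.png',3.6)"
```

```text
t 14.30 r 65.2mm ang -140.3 yaw -143.4 z 0.1683 w 0.211 Frad 1.8 Fccw(resist) 7.1 Fz -2.7 j6 0.65
t 14.68 r 64.4mm ang -170.6 yaw -173.4 z 0.1682 w 0.214 Frad 2.4 Fccw(resist) 7.4 Fz -1.0 j6 1.23
c2.png scale 6
c2t.png scale 3.6
```

View pics/c2.png

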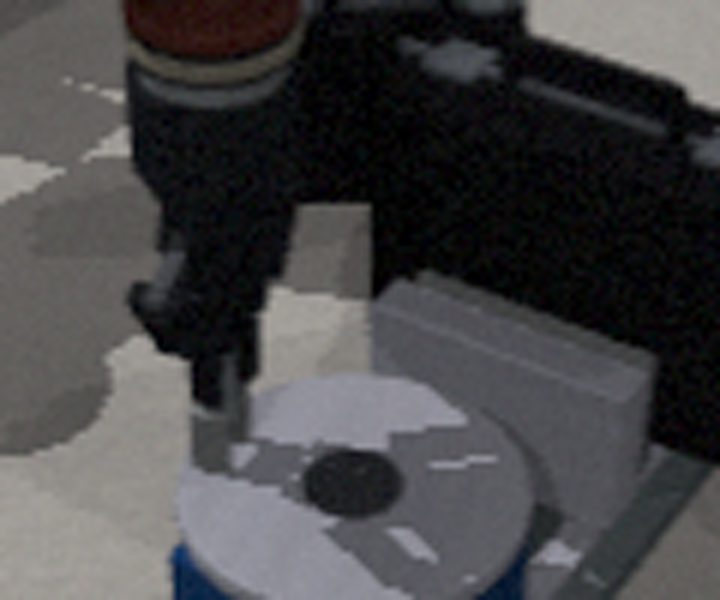

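View pics/c2t.png

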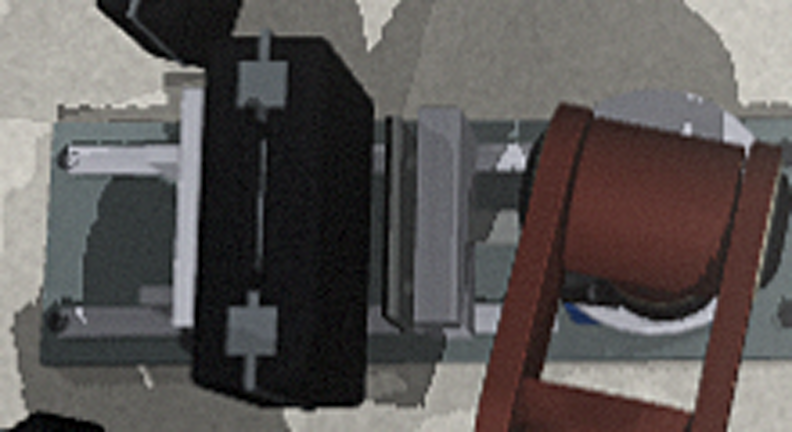

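Handle at -170°, plate edge at crop x≈387 against the case front at ≈372: no contact yet. I'll continue with a slight outward correction.

```bash
python3 -m crank '[[[-1,-0.06,0,-1.13,10],[-1,-0.06,0,-1.13,10],[-1,-0.06,0,-1.13,10]]]' >/dev/null
python3 -c "from h import *;rep()"
python3 -m crank '[[[-1,-0.08,0,-1.13,10],[-1,-0.08,0,-1.13,10],[-1,-0.08,0,-1.13,10]]]'>/dev/null
python3 -c "
from h import *;rep()"
python3 -m crank '[[[-1,-0.1,0,-1.13,10],[-1,-0.1,0,-1.13,10],[-1,0,0,0,0]]]'>/dev/null
python3 -c "
from h import *;rep()
g=grab_frame('scene'); crop(g,225,110,120,100,'c3.png',6)
g=grab_frame('top'); crop(g,80,150,220,120,'c3t.png',3.6)"
```

```text
t 15.15 r 64.5mm ang 158.7 yaw 156.7 z 0.1681 w 0.215 Frad 1.0 Fccw(resist) 7.3 Fz 0.7 j6 1.82
t 15.53 r 64.8mm ang 128.2 yaw 126.7 z 0.1681 w 0.211 Frad -1.0 Fccw(resist) 7.3 Fz 1.9 j6 2.40
t 15.90 r 64.9mm ang 106.6 yaw 107.1 z 0.1681 w 0.210 Frad 0.7 Fccw(resist) 0.1 Fz -0.0 j6 2.76
c3.png scale 6
c3t.png scale 3.6
```

View pics/c3.png

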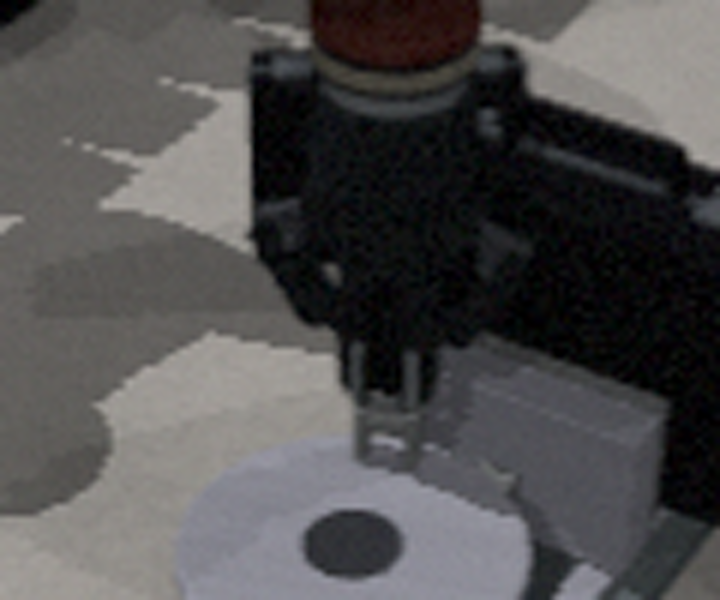

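View pics/c3t.png

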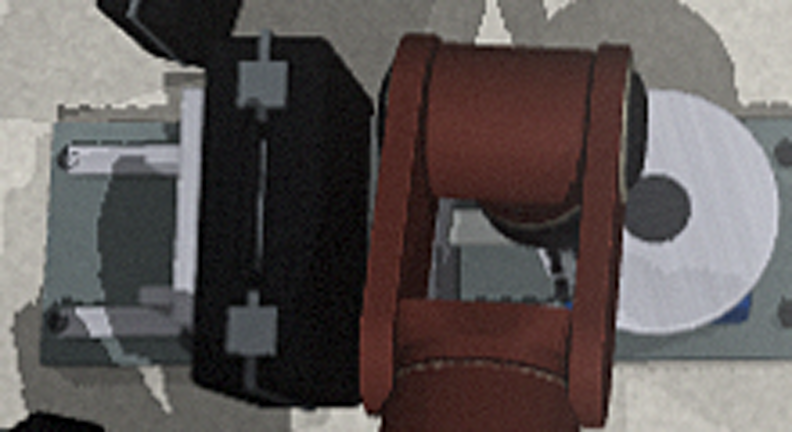

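Handle at 107° (4.2 rad turned, about 42 mm), the case has not moved and the wheel rests under its brake. The wrist is near its range, so I'll open and turn back half a turn round the bar, then re-grip.

```bash
python3 -m crank '[[[0,0,0,0,0],[0,0,0,0,0],[0,0,0,0,-10],[0,0,0,0,-10],[0,0,0,0,-10],[0,0,0,0,-10],[0,0,0,0,-10],[0,0,0,0,-10]]]' >/dev/null
python3 -c "from h import *;rep()"
python3 -m crank '[[[0,0,0,0,-10],[0,0,0,0,-10],[0,0,0,0,-10],[0,0,0,0,-10],[0,0,0,0,-10],[0,0,0,0,-10],[0,0,0,0,-10],[0,0,0,0,-10]]]' >/dev/null
python3 -c "from h import *;rep()"
python3 -m crank '[[[0,0,0,0,-10],[0,0,0,0,-10],[0,0,0,0,-10],[0,0,0,0,-10],[0,0,0,0,0]]]' >/dev/null
python3 -c "
from h import *;rep()
g=grab_frame('scene'); crop(g,225,110,120,100,'c4.png',6)"
```

```text
t 17.00 r 64.3mm ang 107.2 yaw 167.2 z 0.1682 w 0.499 Frad 0.2 Fccw(resist) 0.8 Fz 0.8 j6 1.72
t 18.00 r 64.3mm ang 107.2 yaw -112.8 z 0.1682 w 0.503 Frad 0.5 Fccw(resist) 0.3 Fz -0.3 j6 0.32
t 18.62 r 64.3mm ang 107.2 yaw -73.3 z 0.1682 w 0.499 Frad -0.1 Fccw(resist) 0.5 Fz -0.6 j6 -0.37
c4.png scale 6
```

View pics/c4.png

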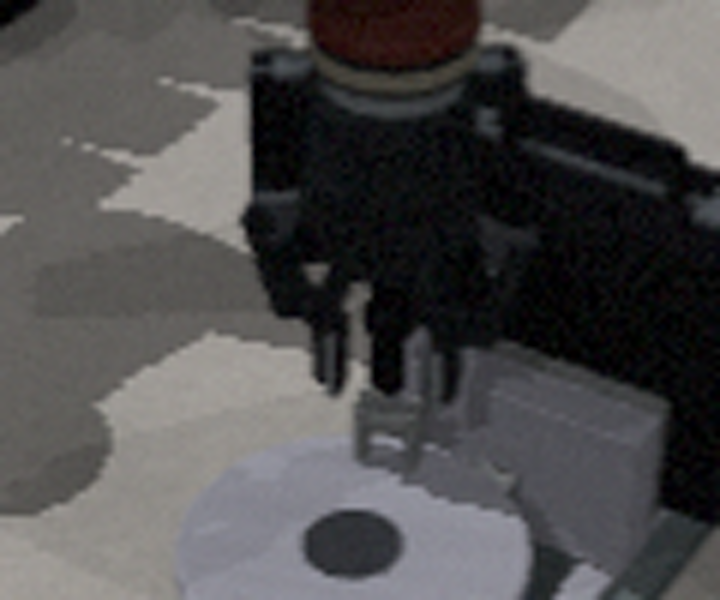

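The bar (385,350) is upright between the open fingers. I'll close and crank on in small steps, watching the force.

```bash
python3 -m crank '[[[-1,0,0,0,0],[-1,0,0,0,0],[-1,0,0,0,0],[-1,0,0,0,0]]]' >/dev/null
python3 -c "from h import *;rep()"
python3 -m crank '[[[-1,0.1,0,1.13,10],[-1,0.1,0,1.13,10]]]' >/dev/null
python3 -c "from h import *;rep()"
python3 -m crank '[[[-1,0.1,0,1.13,10]]]' >/dev/null
python3 -c "from h import *;rep()"
python3 -m crank '[[[-1,0.1,0,1.13,10]]]' >/dev/null
python3 -c "
from h import *;rep()
g=grab_frame('scene'); crop(g,225,110,120,100,'c5.png',6)
g=grab_frame('top'); crop(g,80,150,220,120,'c5t.png',3.6)"
```

```text
t 19.18 r 64.4mm ang 106.8 yaw -73.2 z 0.1683 w 0.215 Frad 0.5 Fccw(resist) -1.8 Fz 0.9 j6 -0.37
t 19.43 r 64.1mm ang 88.4 yaw -93.6 z 0.1682 w 0.218 Frad -1.6 Fccw(resist) 7.4 Fz 5.9 j6 -0.01
t 19.55 r 64.0mm ang 78.2 yaw -103.5 z 0.1682 w 0.220 Frad -2.2 Fccw(resist) 6.6 Fz 6.0 j6 0.16
t 19.68 r 63.9mm ang 68.1 yaw -113.5 z 0.1682 w 0.211 Frad -1.2 Fccw(resist) 7.5 Fz 5.8 j6 0.33
c5.png scale 6
c5t.png scale 3.6
```

View pics/c5.png

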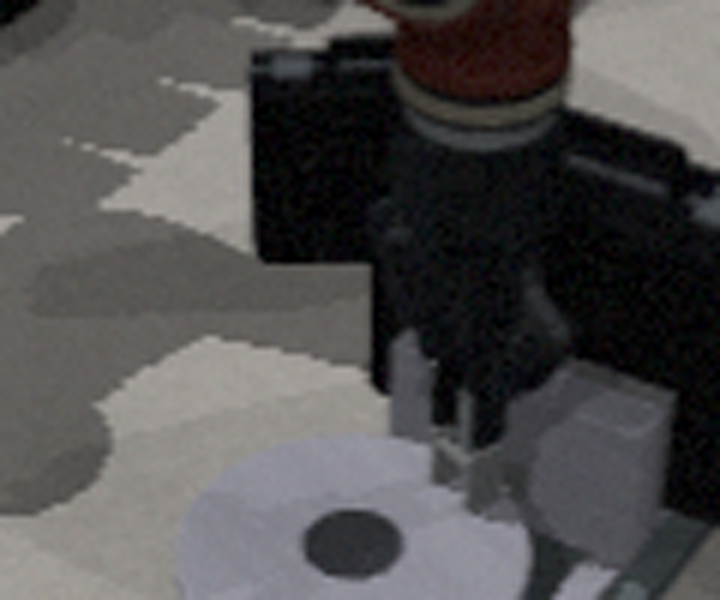

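View pics/c5t.png

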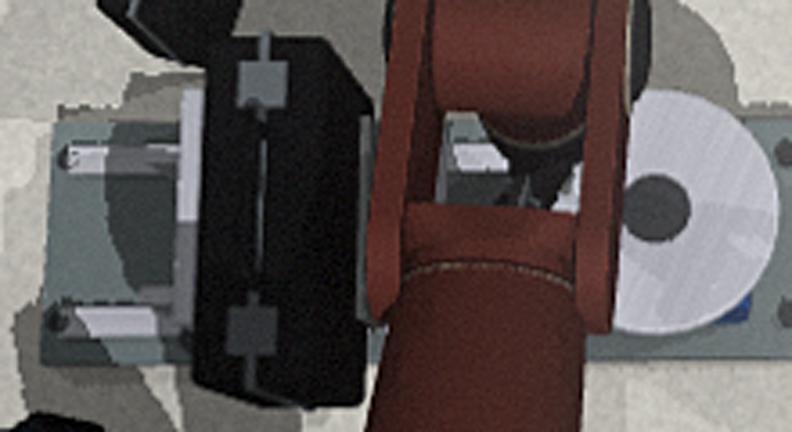

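No contact yet: 7.5 N is free running, and the plate is close to the case front. I'll continue row by row.

```bash
for i in 1; do
python3 -m crank '[[[-1,0.1,0,1.13,10]]]' >/dev/null; python3 -c "from h import *;rep()"
python3 -m crank '[[[-1,0.1,0,1.13,10]]]' >/dev/null; python3 -c "from h import *;rep()"
python3 -m crank '[[[-1,0.1,0,1.13,10]]]' >/dev/null; python3 -c "from h import *;rep()"; done
python3 -c "
from h import *
g=grab_frame('top'); crop(g,80,150,220,120,'c6t.png',3.6)"
```

```text
t 19.90 r 64.0mm ang 58.3 yaw -123.3 z 0.1682 w 0.220 Frad -1.1 Fccw(resist) 8.0 Fz 5.4 j6 0.50
t 20.02 r 64.1mm ang 48.1 yaw -133.4 z 0.1683 w 0.215 Frad -2.3 Fccw(resist) 8.0 Fz 5.5 j6 0.66
t 20.15 r 64.1mm ang 38.2 yaw -143.3 z 0.1682 w 0.214 Frad -1.8 Fccw(resist) 8.9 Fz 6.0 j6 0.82
c6t.png scale 3.6
```

View pics/c6t.png

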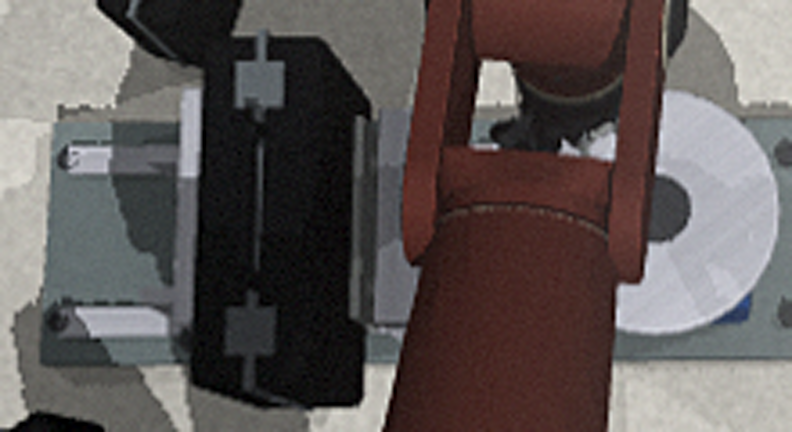

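The resistance is up to about 8–9 N and the case latch has shifted from crop x 265 to 262, so the case is being shoved. I'll go on one row at a time.

```bash

python3 -m crank '[[[-1,0.1,0,1.13,10]]]' >/dev/null; python3 -c "from h import *;rep()"
python3 -m crank '[[[-1,0.1,0,1.13,10]]]' >/dev/null; python3 -c "from h import *;rep()"
python3 -m crank '[[[-1,0.1,0,1.13,10]]]' >/dev/null; python3 -c "from h import *;rep()"
```

```text
t 20.32 r 64.2mm ang 28.5 yaw -153.2 z 0.1683 w 0.219 Frad -1.7 Fccw(resist) 8.3 Fz 5.1 j6 0.98
t 20.45 r 64.2mm ang 18.2 yaw -163.3 z 0.1683 w 0.212 Frad -1.8 Fccw(resist) 8.8 Fz 3.7 j6 1.14
t 20.57 r 64.2mm ang 8.2 yaw -173.3 z 0.1683 w 0.212 Frad -2.4 Fccw(resist) 8.0 Fz 3.9 j6 1.30
```

```bash

python3 -m crank '[[[-1,0.1,0,1.13,10]]]' >/dev/null; python3 -c "from h import *;rep()"
python3 -m crank '[[[-1,0.1,0,1.13,10]]]' >/dev/null; python3 -c "
from h import *;rep()
g=grab_frame('top'); crop(g,80,150,220,120,'c7t.png',3.6);g=grab_frame('scene'); crop(g,225,100,130,100,'c7.png',6)"
```

```text
t 20.70 r 64.2mm ang -1.9 yaw 176.7 z 0.1683 w 0.211 Frad -2.2 Fccw(resist) 8.7 Fz 3.5 j6 1.46
t 20.82 r 64.3mm ang -11.9 yaw 166.7 z 0.1683 w 0.217 Frad -3.0 Fccw(resist) 7.8 Fz 3.8 j6 1.61
c7t.png scale 3.6
c7.png scale 6
```

View pics/c7t.png

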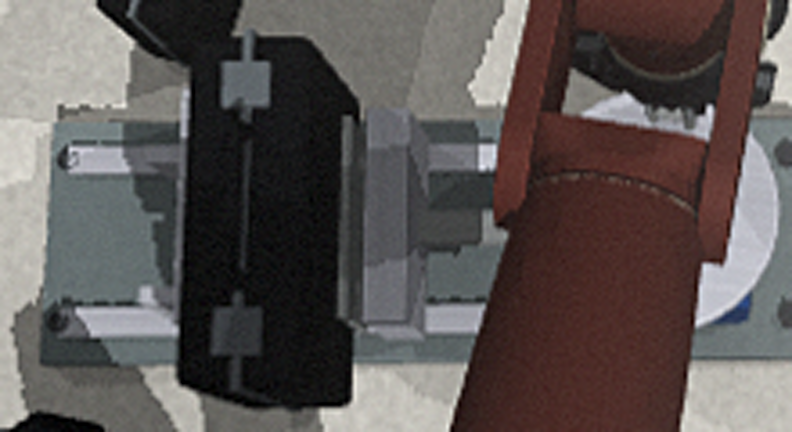

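View pics/c7.png

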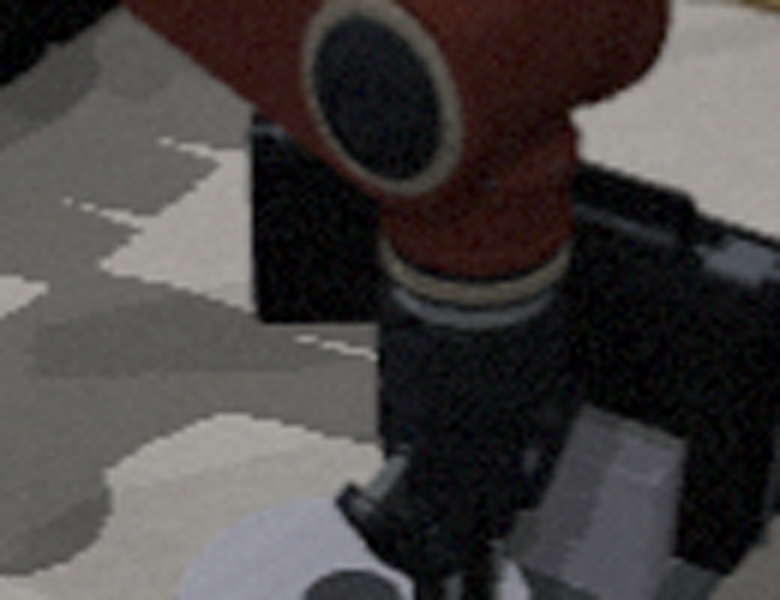

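The case has been pushed about 12 mm (latch 265→246) and no end has been felt yet. I'll continue.

```bash

python3 -m crank '[[[-1,0.1,0,1.13,10]]]' >/dev/null; python3 -c "from h import *;rep()"
python3 -m crank '[[[-1,0.1,0,1.13,10]]]' >/dev/null; python3 -c "from h import *;rep()"
```

```text
t 21.05 r 64.4mm ang -21.5 yaw 156.9 z 0.1683 w 0.213 Frad -2.7 Fccw(resist) 9.6 Fz 1.9 j6 1.77
t 21.18 r 64.5mm ang -31.3 yaw 146.8 z 0.1684 w 0.211 Frad -2.0 Fccw(resist) 11.7 Fz 1.5 j6 1.92
```

```bash

python3 -m crank '[[[-1,0.1,0,1.13,10]]]' >/dev/null; python3 -c "from h import *;rep()"
```

```text
t 21.30 r 64.5mm ang -40.9 yaw 136.8 z 0.1684 w 0.213 Frad -3.8 Fccw(resist) 13.5 Fz -0.3 j6 2.08
```

The force climbs about 1.2 N per mm (9.6, 11.7, 13.5 N) over a free-running 7.3 N, so the plate is pressed about 5 mm. One small 5° step, then a hold row to confirm.

```bash

python3 -m crank '[[[-1,0.03,0,0.57,5]]]' >/dev/null; python3 -c "from h import *;rep()"
python3 -m crank '[[[-1,0,0,0,0],[-1,0,0,0,0]]]' >/dev/null; python3 -c "
from h import *;rep()
g=grab_frame('top'); crop(g,80,150,220,120,'d1t.png',3.6);g=grab_frame('scene'); crop(g,235,120,120,90,'d1.png',6.6)"
```

```text
t 21.43 r 64.5mm ang -45.9 yaw 131.9 z 0.1684 w 0.213 Frad -0.5 Fccw(resist) 15.4 Fz -2.7 j6 2.16
t 21.68 r 64.5mm ang -46.4 yaw 132.1 z 0.1684 w 0.216 Frad -1.8 Fccw(resist) 10.7 Fz 0.5 j6 2.16
d1t.png scale 3.6
d1.png scale 6.6
```

View pics/d1t.png

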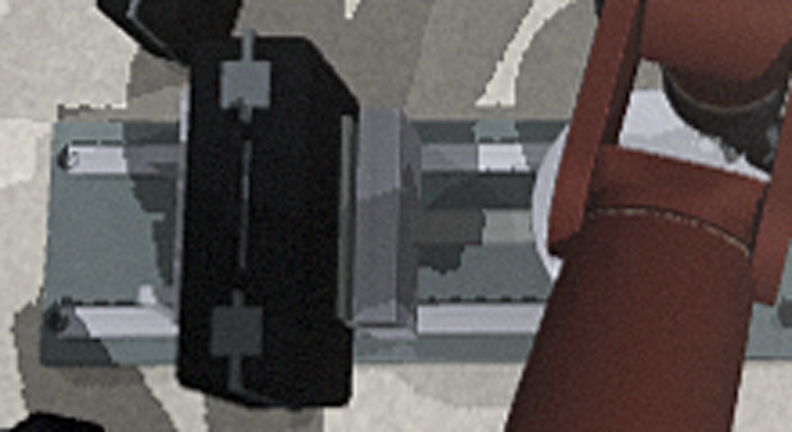

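View pics/d1.png

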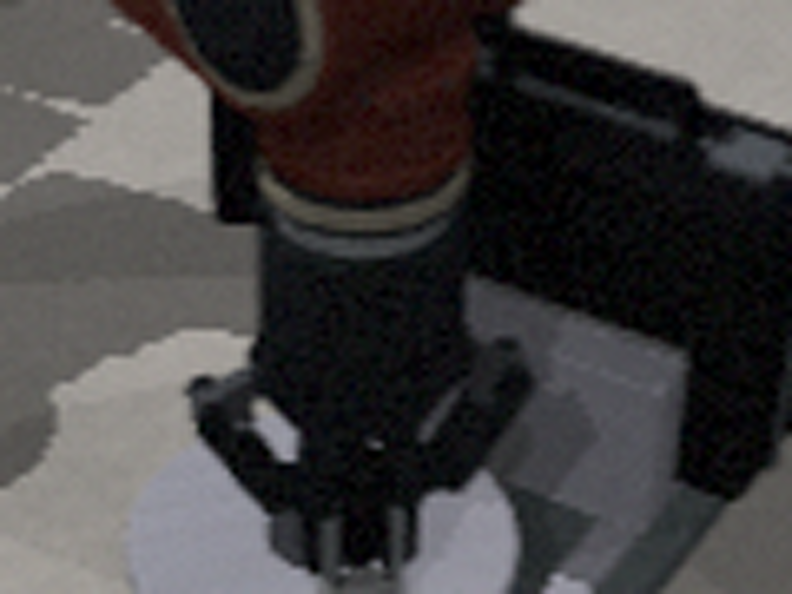

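The latch has not moved since the previous picture (246) while the jaw advanced, so the case is against the fence with the plate pressed 5–6 mm. I'll release, rise clear of the knob, and look.

```bash

python3 -m crank '[[[0,0,0,0,0],[0.2,0,0,0,0],[0.2,0,0,0,0],[0.2,0,-5,0,0],[0.2,0,-5,0,0],[-1,-1.6,0,0,0],[-1,-1.6,0,0,0],[-1,0,0,0,0]]]' >/dev/null; python3 -c "
from h import *;rep()
g=grab_frame('top'); crop(g,80,150,240,120,'d2t.png',3.33);g=grab_frame('scene'); crop(g,235,120,120,90,'d2.png',6.6)"
```

```text
t 22.77 r 97.9mm ang -49.2 yaw 131.7 z 0.2653 w 0.001 Frad -1.1 Fccw(resist) -0.6 Fz -0.6 j6 2.13
d2t.png scale 3.33
d2.png scale 6.6
```

View pics/d2.png

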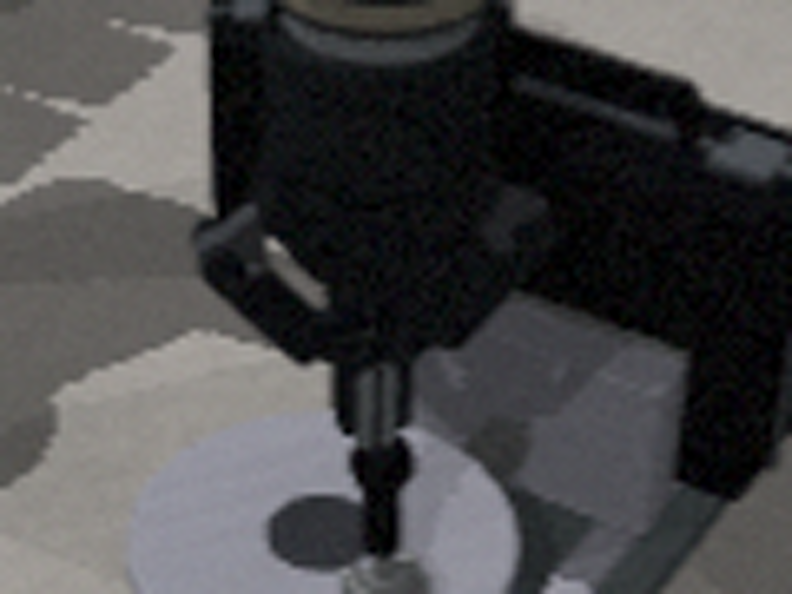

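View pics/d2t.png

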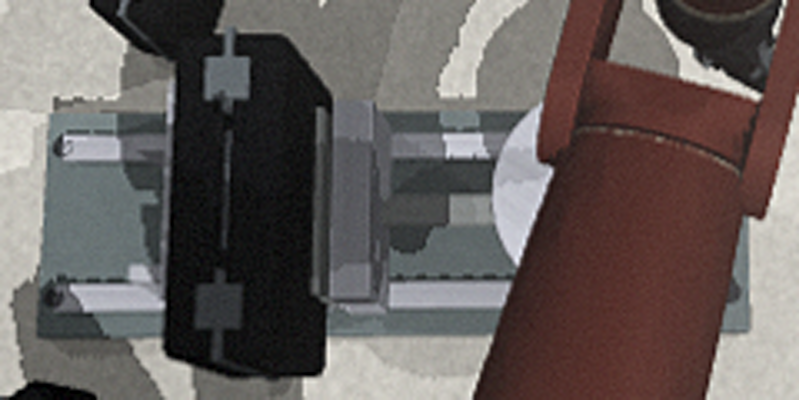

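The handle stands upright, knob at crop (382,465), i.e. pixel (292.9,190.5), with the fingers clear beyond it. I'll check the model at this angle before pushing it inward.

```bash
python3 - <<'E'
from h import *
g=grab_frame("scene")
hub=np.array([.5705,-.031,.129])
for deg in(-45,-48,-51):
  for th in(80,90,93):
    a=np.radians(deg);ex=np.array([np.cos(a),np.sin(a),0]);t=np.radians(th)
    pv=hub+.065*ex+[0,0,.026];k=pv+.062*(-np.cos(t)*ex+np.sin(t)*np.array([0,0,1]))
    print(deg,th,proj(g,k)[0].round(1),"pivot",proj(g,pv)[0].round(1))
s,M=axes();d=np.r_[s["tool_pos"][:2]-HUB,0]; print("TCP rel hub in tool cm",M.T@d*100)
E
```

```text
-45 80 [288.6 188.9] pivot [289.3 208.9]
-45 90 [289.7 191.3] pivot [289.3 208.9]
-45 93 [290.  192.1] pivot [289.3 208.9]
-48 80 [287.5 189.1] pivot [288.  209.1]
-48 90 [288.4 191.5] pivot [288.  209.1]
-48 93 [288.6 192.3] pivot [288.  209.1]
-51 80 [286.5 189.2] pivot [286.8 209.2]
-51 90 [287.1 191.6] pivot [286.8 209.2]
-51 93 [287.2 192.5] pivot [286.8 209.2]
TCP rel hub in tool cm [-9.68481926 -0.02675799  0.11958203]
```

The wheel has given back as described, by about 9° from -46°, with the brake settling the plate near 5 mm. I'll refine the angle.

```bash
python3 - <<'E'
from h import *
g=grab_frame("scene"); im=crop(g,265,180,60,45,"d3.png",13)
hub=np.array([.5705,-.031,.129])
for deg in(-34,-36,-38,-40):
  for th in(83,90):
    a=np.radians(deg);ex=np.array([np.cos(a),np.sin(a),0]);t=np.radians(th)
    pv=hub+.065*ex+[0,0,.026];k=pv+.062*(-np.cos(t)*ex+np.sin(t)*np.array([0,0,1]))
    print(deg,th,proj(g,k)[0].round(1),"pivot",proj(g,pv)[0].round(1))
P=model(hub,np.radians(-37),1.55); overlay(g,P,265,180,60,45,"d3.png",13)
E
```

```text
d3.png scale 13
-34 83 [293.  188.7] pivot [293.7 207.9]
-34 90 [294.2 190.3] pivot [293.7 207.9]
-36 83 [292.2 188.9] pivot [292.9 208.1]
-36 90 [293.4 190.5] pivot [292.9 208.1]
-38 83 [291.5 189. ] pivot [292.1 208.3]
-38 90 [292.6 190.7] pivot [292.1 208.3]
-40 83 [290.8 189.2] pivot [291.3 208.5]
-40 90 [291.8 190.9] pivot [291.3 208.5]
```

View pics/d3.png

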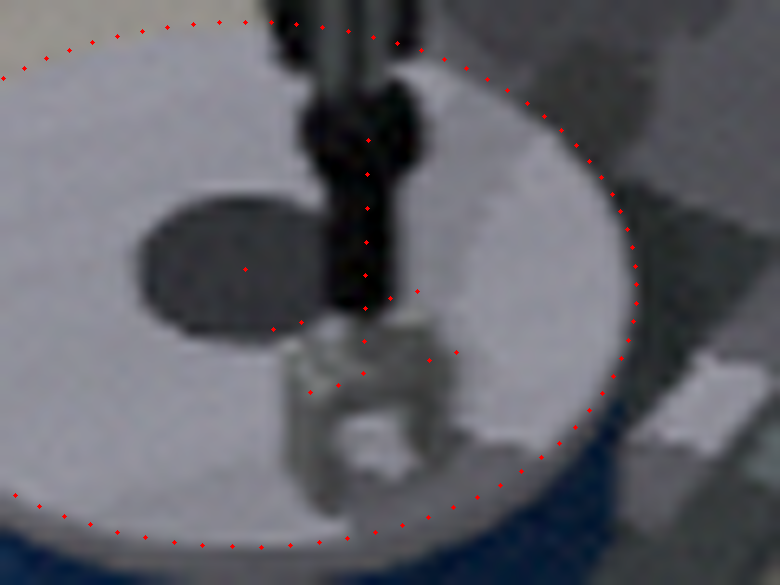

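Handle direction about -38°. I'll turn the tool 10° to match, move outboard of the knob, and lower.

```bash

python3 -c "
from h import *;print(need([.6493,-.0926,.2653]))"
```

```text
[-0.16  0.13 -1.88]
```

```bash

python3 -m crank '[[[-1,-0.3,0,-1.88,0],[-1,0,0,0,-10],[-1,0,3,0,0],[-1,0,2.6,0,0],[-1,0,0,0,0]]]' >/dev/null; python3 -c "
from h import *;rep()
s,M=axes();print(s['tool_pos'],M.T@np.r_[s['tool_pos'][:2]-HUB,0]*100)
g=grab_frame('scene'); crop(g,255,160,80,60,'d4.png',10)"
```

```text
t 23.60 r 100.4mm ang -37.8 yaw 141.8 z 0.2089 w -0.001 Frad -0.2 Fccw(resist) -0.4 Fz 0.8 j6 1.98
[ 0.64985486 -0.09258456  0.20889811] [-10.04449123  -0.05251981  -0.06285131]
d4.png scale 10
```

View pics/d4.png

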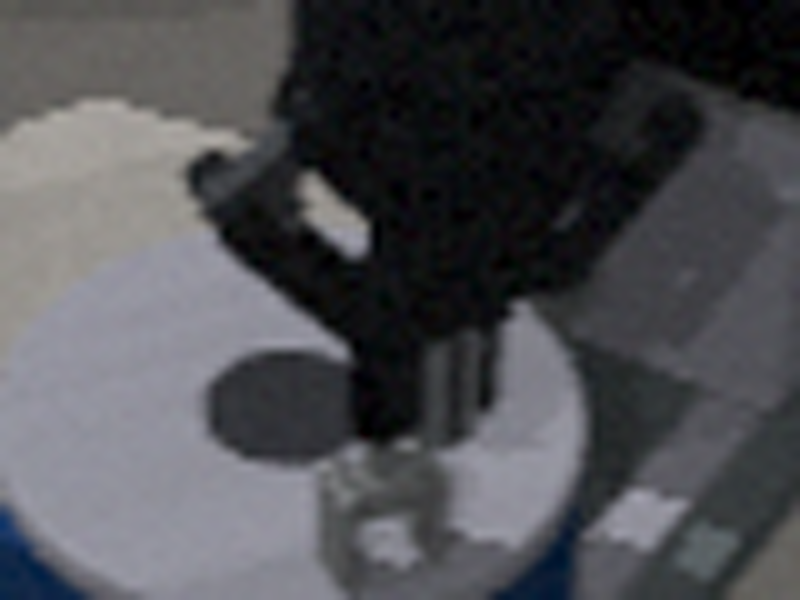

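The shut fingers (pads at (455,395)) are outboard of the handle (bar at (390,430)), no contact. I'll push inward.

```bash

python3 -m crank '[[[-1,0.8,0,0,0],[-1,0.8,0,0,0],[-1,0.8,0,0,0]]]' >/dev/null; python3 -c "
from h import *;rep()"
python3 -m crank '[[[-1,0.8,0,0,0],[-1,0.8,0,0,0],[-1,0.6,0,0,0]]]' >/dev/null; python3 -c "
from h import *;rep()
g=grab_frame('scene'); crop(g,255,160,80,60,'d5.png',10)"
```

```text
t 24.02 r 78.2mm ang -37.8 yaw 141.8 z 0.2136 w 0.002 Frad 1.4 Fccw(resist) -0.1 Fz 1.4 j6 2.00
t 24.40 r 55.3mm ang -38.0 yaw 141.8 z 0.2118 w 0.001 Frad 0.4 Fccw(resist) -0.5 Fz -1.5 j6 2.01
d5.png scale 10
```

View pics/d5.png

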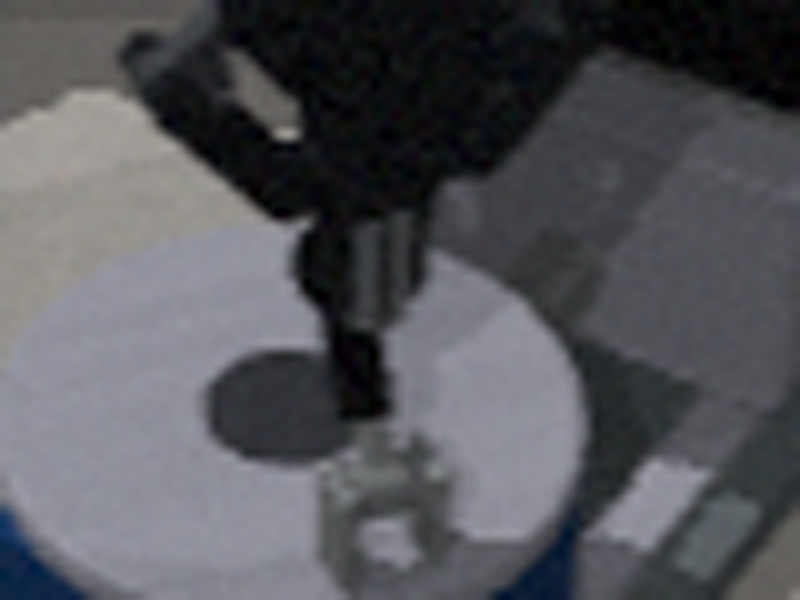

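The handle folds with the push: knob at about (320,260) in the crop, roughly 57°. I'll go on inward and down with the bar.

```bash

python3 -m crank '[[[-1,0.6,0.6,0,0],[-1,0.6,0.7,0,0],[-1,0.6,0.7,0,0],[-1,0,0,0,0]]]' >/dev/null; python3 -c "
from h import *;rep()"
python3 -m crank '[[[-1,0.1,0.6,0,0],[-1,0.1,0.6,0,0],[-1,0,0,0,0]]]' >/dev/null; python3 -c "
from h import *;rep()
g=grab_frame('scene'); crop(g,255,160,80,60,'d6.png',10)"
```

```text
t 24.95 r 36.8mm ang -38.1 yaw 141.8 z 0.1906 w 0.001 Frad 0.5 Fccw(resist) 0.9 Fz -0.2 j6 2.02
t 25.32 r 35.6mm ang -37.9 yaw 141.8 z 0.1793 w -0.003 Frad 0.1 Fccw(resist) -0.3 Fz 0.8 j6 2.03
d6.png scale 10
```

View pics/d6.png

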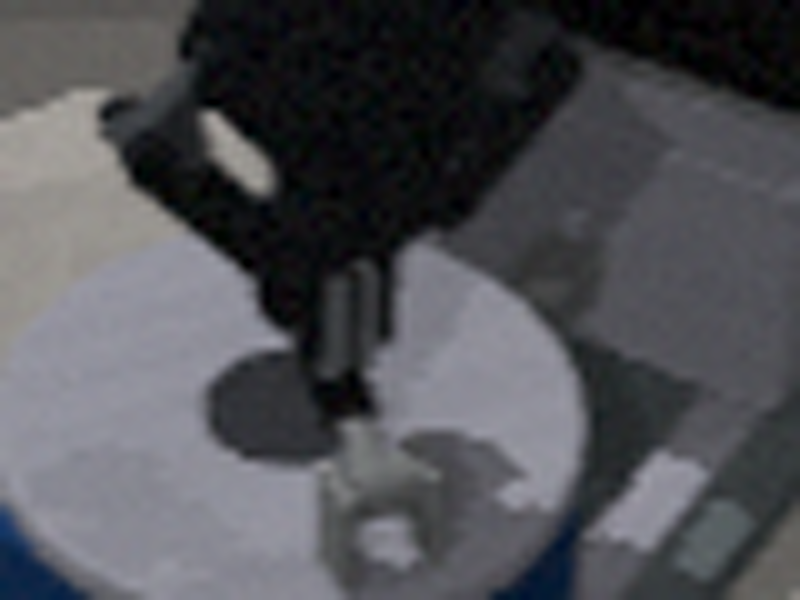

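The fingertips are on the bar at about (345,385) and the handle is down at about 25°. I'll press down the rest, checking the force.

```bash

python3 -m crank '[[[-1,0.1,0.5,0,0],[-1,0.1,0.5,0,0],[-1,0,0.3,0,0],[-1,0,0,0,0]]]' >/dev/null; python3 -c "
from h import *;rep()"
python3 -m crank '[[[-1,0,0.2,0,0],[-1,0,0,0,0]]]' >/dev/null; python3 -c "
from h import *;rep()"
```

```text
t 25.88 r 33.8mm ang -37.9 yaw 141.8 z 0.1664 w -0.001 Frad -0.4 Fccw(resist) 0.2 Fz 1.0 j6 2.03
t 26.12 r 34.0mm ang -37.8 yaw 141.8 z 0.1649 w 0.001 Frad -0.4 Fccw(resist) -0.4 Fz 0.1 j6 2.03
```

```bash

python3 -m crank '[[[-1,0,0.2,0,0],[-1,0,0,0,0]]]' >/dev/null; python3 -c "
from h import *;rep()"
python3 -m crank '[[[-1,0,0.15,0,0],[-1,0,0,0,0]]]' >/dev/null; python3 -c "
from h import *;rep()"
```

```text
t 26.38 r 34.0mm ang -37.7 yaw 141.8 z 0.1630 w 0.002 Frad -0.0 Fccw(resist) 0.3 Fz 1.2 j6 2.03
t 26.62 r 34.1mm ang -37.4 yaw 141.8 z 0.1628 w -0.002 Frad -2.8 Fccw(resist) -0.4 Fz 6.2 j6 2.03
```

It stops at z = 0.163, the height expected for a flat bar, with 6 N. I'll retreat upward and check.

```bash

python3 -m crank '[[[-1,0,-2,0,0],[-1,0,-5,0,0],[-1,0,-6,0,0],[-1,0,-6,0,0],[-1,-6,0,0,0],[-1,-6,0,0,0],[-1,-6,0,0,0],[-1,-3,0,0,0]]]' ; python3 -c "
from h import *;rep()
g=grab_frame('scene'); crop(g,235,120,120,90,'e1.png',6.6); cv2.imwrite('pics/e1f.png',cv2.cvtColor(g['frame'],cv2.COLOR_RGB2BGR))
P=model(np.array([.5705,-.031,.129]),np.radians(-38),0); overlay(g,P,245,175,80,60,'e1o.png',10)
g=grab_frame('top'); crop(g,80,150,240,120,'e1t.png',3.33)"
```

```text
time: 27.62
tool_pos: [0.7639, -0.1841, 0.351]
tool_rot: [0.232, -0.232, -0.668, 0.668]
contact_force: [-0.3, 0.1, -0.6]
gripper_width: -0.001
t 27.62 r 246.6mm ang -38.4 yaw 141.7 z 0.3510 w -0.001 Frad -0.3 Fccw(resist) -0.1 Fz -0.6 j6 1.91
e1.png scale 6.6
e1t.png scale 3.33
```

View pics/e1f.png

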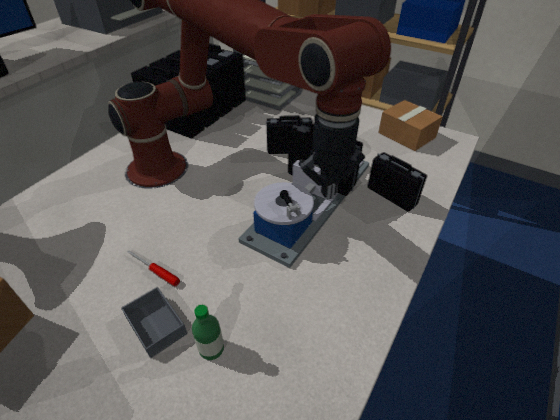

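View pics/e1o.png

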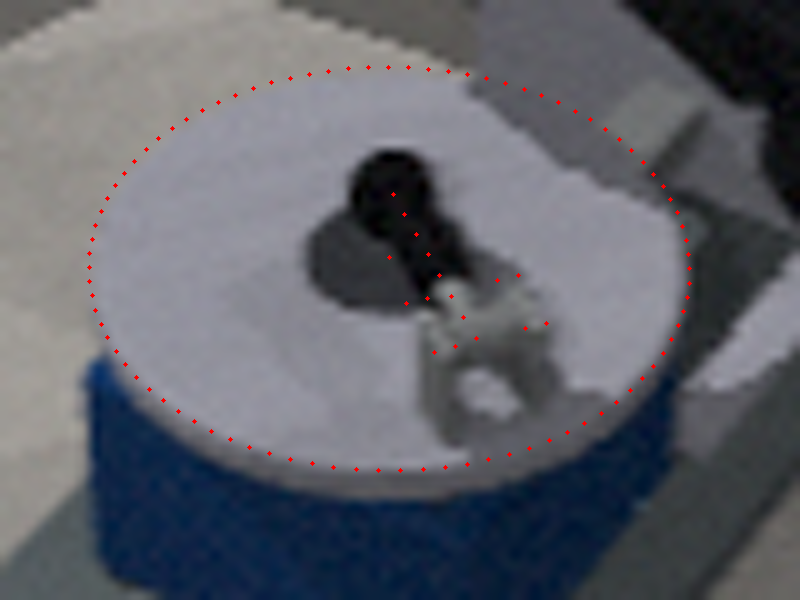

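View pics/e1t.png

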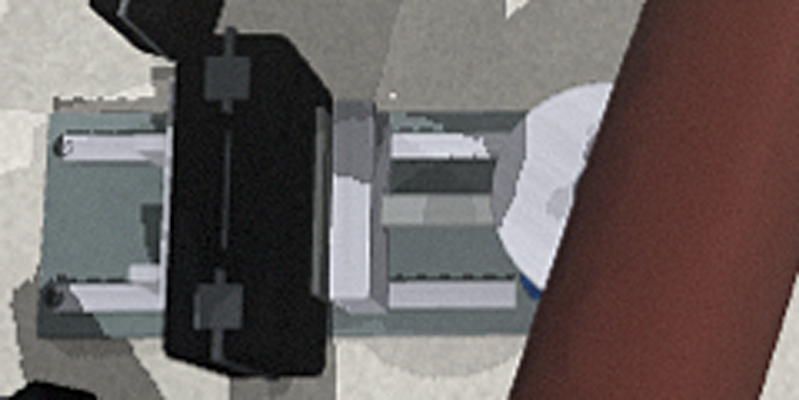

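The fold check passes: knob seen at (392,192), flat model (393,194). The case sits at the fence with the latch still at x≈227. The gap from plate strip to jaw is about 15 px against about 21 px at the start, i.e. roughly 4–5 mm pressed, in line with the force. The arm is clear, so I'll hand in.

```bash
python3 -c "
from plant import *
s=state();print(s['time'],s['contact_force']);print(job_done())"
```

```text
27.725 [-0.06842553  0.37387372 -0.86222246]
the job is handed in; nothing more can be done
None
```

The case is clamped against the fence and the handle is folded flat again. I handed the job in at 27.7 s with the arm clear of everything; no verdict is reported.

**How it went:**
- **Handle up:** the first pinch of the knob slipped off at roughly 66°. I pushed the handle up to its stop with shut fingers, and it met the stop at about 12 N.
- **Cranking:** I gripped the bar below the knob and turned clockwise, with one release to turn the wrist back half a turn. Free running took about 7.3 N and shoving the case about 8.3 N. The force then rose by about 1.2 N per mm, to 15.4 N at most.
- **Folding:** I pushed the handle down flat with shut fingers. It stopped at the flat-bar height of 163 mm, with 6 N.

**Last checks:**
- **Plate:** the peak force puts it at about 6.5 mm pressed in. On release the wheel gave back about 8–9°, which leaves about 5 mm. The top picture gives a rough 4–5 mm.
- **Handle:** the knob is within a fraction of a pixel of where the folded model puts it.
- **Case:** it did not move between the pictures before and after folding. The last picture shows the bottle, tray, screwdriver and other cases undisturbed.

No final check failed. The plate's depth is inferred from force, wheel angle and the picture; I had no direct reading of it.

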